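# Gate pin from the offcut crate into the cam vise

### The job

Find the long square-shanked gate pin among the steel in the wooden crate and stand it up in the drill vise, foot flat on the vise bed and round pin upwards, ready for threading. Slide the vise's moving jaw up until the shank is held snugly against the fixed jaw, then press the cam lever down all the way to lock it, and leave it clamped. Keep the other steel in the crate and do not disturb the other things on the bench.

Things in the scene. Friction and masses are not known exactly. Their poses are not given: they have to be found in the camera images.
- gate_pin: the part wanted: bare steel, square shank 25 x 25 x 60 mm with a round pin 16 mm thick, 22 mm long on one end (82 mm overall, 0.23 to 0.43 kg, balance point 4 mm from mid-shank towards the pin). Origin on the axis at mid-shank, x along the axis towards the round pin, y and z square to the sides. Starts lying on one side across the crate (within 0.2 rad), pin towards the crate's -x wall
- pin_foot (a point): centre of the gate pin's square foot, the end without the pin, 30 mm from its origin
- crate: fixed open wooden crate, 136 mm (x) by 420 mm (y) outside, 68 mm high, walls and floor 8 mm, 16 mm square posts inside the corners; origin under the middle of its floor. Five pieces of steel lie side by side across it, about 68 mm apart along its y, in any order. Its walls leave no room to tilt a gripper lengthwise over a piece inside it
- short_pin: in the crate, to stay there: same square shank and round pin, but the shank is only 34 mm long (56 mm overall); origin on the axis at the middle of the shank, x towards the pin
- square_bar: in the crate, to stay there: plain 25 mm square bar, 82 mm long, no pin; origin at its centre, x along it
- hex_pin: in the crate, to stay there: as long as the gate pin and with the same round pin, but its shank is six-sided, 26 mm across the flats; origin on the axis at the middle of the shank, x towards the pin
- angle_iron: in the crate, to stay there: angle-iron offcut 78 mm long, legs 30 mm, 4 mm thick; origin under the middle of its flat leg
- fixed_jaw (a point): where the middle of the fixed jaw's face meets the vise bed (bed 32 mm above the bench, 100 mm wide). Vise axes: x points from the moving jaw square into the fixed jaw, y along the jaws (left), z up. The vise is bolted down, base 124 mm wide (lugs 158 mm), from 200 mm before this face to 50 mm behind it. Both jaws are 110 mm wide and 45 mm high above the bed
- jaw (a joint): how far the moving jaw has slid towards the fixed one (m): at 0 the jaws stand 100 mm apart, at 0.075 they would just touch a 25 mm square shank with the lever up. It slides stiffly (about 6 N) and stays where it is left; with the lever down it is locked; it starts 80 to 100 mm open
- jaw_plate: hard steel plate, the clamping face of the moving jaw; origin where the middle of its face meets the bed, axes as the vise's. The cam pushes it ahead of the jaw by 2.5 mm per rad of lever, 3 mm in all, so the jaw must already be against the part (within 2 mm) before the lever goes down
- jaw_back (a point): where to push the moving jaw: on the flat rear of its upright block (36 mm thick with the plate), 39 mm left of the middle, 28 mm above the bed; flat for 16 mm to each side and up to the top edge 17 mm higher. Behind the block's middle a low housing 44 mm wide, 34 mm high, 61 mm long moves with it
- cam_lever (a joint): angle of the cam lever (rad): 0 = free, standing up and leaning back 20 degrees; 1.2 = locked, fully down against its stop, lying almost level and pointing away from the fixed jaw. Stiff, stays where it is left: about 3.5 N at the tip moves it, rising to some 6 N over the last third, where the cam squeezes the part and brakes the slide. It starts between 0 and 0.25
- lever_tip (a point): centre of the rounded end of the lever's black grip (17 mm thick); the lever is 95 mm long from its pivot and swings in a plane along the vise's x
- lever_pivot (a point): pivot of the cam lever, on the right-hand side of the moving jaw, 74 mm right of its middle, 72 mm behind its clamping face, 20 mm above the bed; moves with the jaw. The axis runs along the vise's y
- die_stock: bystander: die holder with two handles, 240 mm long
- hammer: bystander: hammer, 260 mm long
- screwdriver: bystander: screwdriver, 200 mm long
- oil_can: bystander: oil can, 60 mm in diameter, 120 mm tall
Mind the look-alikes: they are no part of the job. Leave any pink look-alike of the gate_pin alone. Leave any orange look-alike of the square_bar alone.

How it is judged:
On the way, in this order (a step that is already met when the one before it is completed fails the run):
1. the gate pin stands on the vise bed between the jaws, round pin up (angle between gate_pin's own x axis and vertical below 0.08 rad and z of pin_foot in the frame of fixed_jaw between -0.003 and 0.004 m and y of pin_foot in the frame of fixed_jaw between -0.042 and 0.042 m and x of pin_foot in the frame of fixed_jaw between -0.09 and -0.01 m), for 0.2 s.
2. the moving jaw has been slid up and holds the shank against the fixed jaw, the lever not yet pressed (all of step 1 and x of pin_foot in the frame of fixed_jaw above -0.0175 m and x of jaw_plate in the frame of fixed_jaw between -0.029 and -0.022 m and value of joint cam_lever below 0.4 rad), for 0.2 s.
At the end, for the whole second after the job is handed in: The gate pin stands round pin up (within 0.08 rad), foot on the vise bed (within 4 mm), shank against the fixed jaw (axis 10 to 17.5 mm from it, under 42 mm from mid-jaw), squeezed by the jaw plate with over 12 N, at rest; cam lever past 1.1 rad; the other four pieces in the crate (all of step 1 and x of pin_foot in the frame of fixed_jaw above -0.0175 m and x of jaw_plate in the frame of fixed_jaw between -0.029 and -0.022 m and value of joint cam_lever above 1.1 rad and contact force between jaw_plate and gate_pin above 12 N and linear speed of gate_pin below 0.02 m/s and x of short_pin in the frame of crate between -0.065 and 0.065 m and y of short_pin in the frame of crate between -0.204 and 0.204 m and z of each of short_pin, square_bar, hex_pin, angle_iron in the frame of crate below 0.06 m and x of square_bar in the frame of crate between -0.065 and 0.065 m and y of square_bar in the frame of crate between -0.204 and 0.204 m and x of hex_pin in the frame of crate between -0.065 and 0.065 m and y of hex_pin in the frame of crate between -0.204 and 0.204 m and x of angle_iron in the frame of crate between -0.065 and 0.065 m and y of angle_iron in the frame of crate between -0.204 and 0.204 m); the robot touches nothing.
It fails at once if another piece of steel is lifted out of the crate (its origin over 60 mm above the crate's underside) (z of any of short_pin, square_bar, hex_pin, angle_iron in the frame of crate above 0.06 m).
It fails at once if a bystander on the bench is moved by more than 40 mm (distance of any of die_stock, hammer, screwdriver, oil_can from where it was at the start of the episode above 0.04 m).
It also fails if it takes over 72 s, if anything falls off the work surface, if the arm or the gripper's body presses on something with over 40 N, if the wrist force passes 120 N, or if a joint passes its speed limit or range.

### The arm

A 6-joint arm with a two-finger parallel gripper is mounted at the origin on the work surface. World frame = base frame: x ahead of the robot, y to its left, z up, the work surface at z = 0. Lengths are in m, angles in rad, forces in N, time in s.
With the tool pointing down it reaches from about 0.25 to 0.725 m from the base axis. Payload 4 kg.
Tool frame: the origin (TCP) lies at the very end of the fingers, on their centre line; the grasp point (between the pads) lies 19 mm behind it; z points along the fingers, y is the line along which they close (so a half turn about z gives the same grasp; the last joint's range is limited). The gripper opens to 85 mm and grips with 20 to 120 N. Pads are 22 mm wide; open, the fingers measure 114 mm over their backs; the gripper's body (76 mm by 85 mm) begins 54 mm behind the grasp point. The pads swing forward as they close: fully open they stand 13 mm farther back than shut.
Start: joints at [-1.3, 0.241, 0.005, 1.335, 0, 1.571], TCP at [0.134, -0.482, 0.231] pointing down, gripper open.
Joint ranges: [-2.72, 2.72], [-1.05, 1.87], [-1.09, 1.28], [-1.99, 2.15], [-1.42, 1.44], [-3.14, 3.14]. Speed limits (rad/s): [2.79, 2.79, 3.14, 3.14, 3.14, 3.14].

### API

Orientations are given as a unit quaternion [x, y, z, w].
In Python, from workcell import monitor, viewer, job gives the robot as it stands.
- The arm moves only by the tool arm_command, never from a script. Its argument "increments" is a list of rows, each an object of numbers: "dx", "dy", "dz": the shift along the tool's x, y, z in cm; "wx", "wy", "wz": the turn, a rotation vector about the tool's x, y, z in rad; "grip": the finger opening in cm, from 0 to 8.54. In form: [{"dx": .., "dy": .., "dz": .., "wx": .., "wy": .., "wz": .., "grip": ..}, ...]. A call has 1 to 10 rows; each row is the pose to reach, as a shift and turn from the pose commanded when the call began, along the tool's axes at that moment; what a row does not reach only later rows make up. A row lasts 1/10 s, in which the tool goes at most 50 mm and 8.59 degrees, less where a joint would pass 70% of its speed; a pose out of reach is approached as far as the arm can. A call with a gripper value outside its range is refused whole. The fingers move at their own pace and stop on an object; the grip force is fixed at half the most. Time passes only in rows, so rows that repeat a pose let the fingers close. It gives the time, the measured TCP pose, the force, the opening and the grip force at its end, in the units of the state.
- monitor.get_obs(): the state, without advancing time (a new reading comes with each control period).
- viewer.camera(name): name is "scene" or "top" or "wrist"; returns (picture, depth): 420x560x3 uint8, red, green, blue; 420x560 float32, m along the optical axis (not along the pixel's ray), 0 where there is no reading.
- viewer.get_calibration(name): a dict with "fovy" (degrees; the focal length in pixels is half the picture's height over the tangent of half this angle, whatever the lens; pixels are square), "cx", "cy" (the principal point, pixels), "view" (4x4, takes a point from world to camera coordinates). Camera axes: x right, y up, looking along -z (the intrinsics and any distortion apply to the point x, -y, -z); pixel columns grow to the right and rows downward; lengths in m; the calibration is good to about 2 mm. The wrist camera is an equidistant fisheye: a pixel r from the principal point sees the ray r / f radians off the axis. A picture is of the moment at which its call begins: read the wrist's pose just before it. get_calibration takes no time and is no camera call; for the wrist camera it gives the pose at the moment of the call.
- job.job_done(): hands the job in; it is judged then, once.
The state is a dict: "clock": time; "joint_pos": joint angles; "joint_vel": joint speeds; "tau": joint torques, N m; "eef_pos": TCP position; "tool_rot": TCP orientation; "ft_force": force on the tool from outside, world axes, zero at the start; "ft_torque": the same for the moment, N m; "grip_width": finger opening in m; "grasp_force": force on a finger pad.
Only numpy, scipy, OpenCV 4.12 (cv2) and the standard library are available. Lean on these libraries where they do the work, as an engineer would, in place of code of your own. Each camera call takes 0.05 s, during which the arm holds its last target. There are 200 camera calls.

## Working session

There is one attempt and no reset: what is moved stays moved. The work goes in short steps, Python scripts to look and compute and a tool call to move; the robot and the scene stay as the last step left them, time stands still between calls to the robot, and variables do not carry over. Pictures are saved under pics/ and viewed, at most 10 in all, crops included, and the job is handed in when it is done.

Besides the shell and the picture viewer there is one more tool, called after ">>>" as name([rows], argument=value, ...), one row to a line, values as JSON. arm_command: Moves the arm, as the interface text tells. Its arguments: {"type":"object","properties":{"increments":{"type":"array","items":{"type":"object","properties":{"dx":{"type":"number"},"dy":{"type":"number"},"dz":{"type":"number"},"wx":{"type":"number"},"wy":{"type":"number"},"wz":{"type":"number"},"grip":{"type":"number"}}}}},"required":["increments"]}

```bash
mkdir -p pics
cat > h.py <<'E'
import numpy as np, cv2
from workcell import monitor, viewer, job
from scipy.spatial.transform import Rotation as R
def shot(n):
    c=viewer.get_calibration(n); p,d=viewer.camera(n)
    np.savez(f'{n}.npz',p=p,d=d,view=c['view'],fovy=c['fovy'],cx=c['cx'],cy=c['cy']); return p,d,c
def load(n): return np.load(f'{n}.npz')
def pts(n):
    """world point of every pixel (pinhole)"""
    z=load(n); d=z['d']; f=d.shape[0]/2/np.tan(np.radians(float(z['fovy']))/2)
    v,u=np.mgrid[:d.shape[0],:d.shape[1]]
    c=np.stack([(u-z['cx'])/f*d,-(v-z['cy'])/f*d,-d],-1)
    V=z['view']; P=(c-V[:3,3])@V[:3,:3]; P[d==0]=np.nan; return P
E
python3 - <<'E'
from h import *
for n in('scene','top'):
    p,d,c=shot(n); print(n,{k:(v if k!='view' else np.round(v,3).tolist()) for k,v in c.items()})
    cv2.imwrite(f'pics/{n}0.png',cv2.resize(p[...,::-1],(800,600),interpolation=cv2.INTER_CUBIC))
o=monitor.get_obs();print(o)
E
```

```text
scene {'fovy': 52.57290135267228, 'cx': 279.56063223521375, 'cy': 208.11647683443934, 'view': [[-0.823, 0.568, 0.014, 0.452], [-0.429, -0.637, 0.64, 0.145], [0.372, 0.521, 0.768, -1.542], [0.0, 0.0, 0.0, 1.0]]}
top {'fovy': 46.09327519333148, 'cx': 277.78979223364286, 'cy': 206.42193465047757, 'view': [[-0.0, -1.0, -0.009, -0.011], [0.991, -0.001, 0.136, -0.547], [-0.136, -0.009, 0.991, -1.292], [0.0, 0.0, 0.0, 1.0]]}
{'clock': 0.1, 'joint_pos': array([-1.30000833e+00,  2.41330955e-01,  3.87601115e-03,  1.33522122e+00,
        3.68247142e-05,  1.57080329e+00]), 'joint_vel': array([ 0.00039591, -0.00232496,  0.00224706,  0.00127712, -0.00035705,
       -0.00099771]), 'tau': array([-1.86574466e-04, -3.73136115e+01,  2.53010827e+01,  1.08805686e-02,
       -6.24664608e-05, -8.28747119e-06]), 'eef_pos': array([ 0.13360479, -0.48123192,  0.23051184]), 'tool_rot': array([ 9.90848260e-01,  1.34977189e-01, -1.08630203e-04, -9.33800954e-04]), 'ft_force': array([ 0.24385702, -0.23596651, -0.52982212]), 'ft_torque': array([0.03977318, 0.00353225, 0.05054263]), 'grasp_force': 0.0, 'grip_width': 0.0855247380544039}
```

View pics/top0.png

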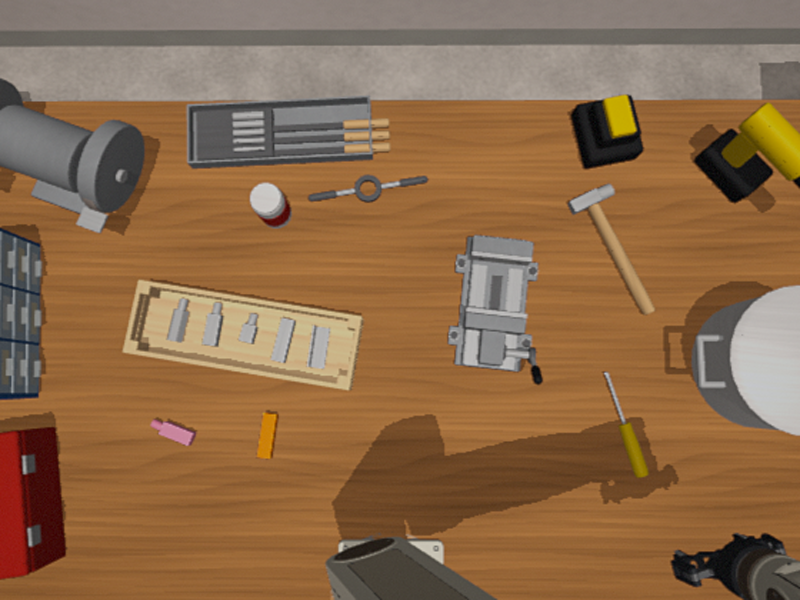

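View pics/scene0.png

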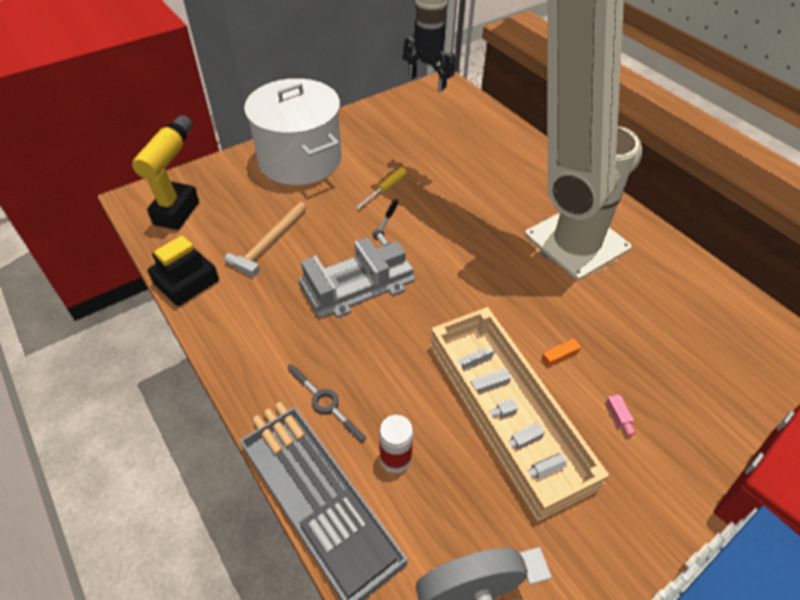

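Run:
```python
from h import *
p=load('top')['p'][195:275,85:255,::-1]; q=load('scene')['p'][215:365,300:430,::-1]
a=cv2.resize(p,(700,330),interpolation=cv2.INTER_CUBIC)
b=load('top')['p'][160:275,310:385,::-1]; b=cv2.resize(b,(360,552),interpolation=cv2.INTER_CUBIC); 
cv2.imwrite('pics/c1.png',a)
m=np.zeros((560,800,3),np.uint8); m[:552,:360]=b; m[:500,365:799]=cv2.resize(q,(434,500),interpolation=cv2.INTER_CUBIC); cv2.imwrite('pics/c2.png',m)
P=pts('top')
for v in range(205,245,4): print(v,[tuple(np.round(P[v,u]*1000).astype(int)) for u in (122,124,126,128,146,148,150,152)])
```

```text
205 [(np.int64(555), np.int64(418), np.int64(12)), (np.int64(556), np.int64(414), np.int64(5)), (np.int64(554), np.int64(406), np.int64(15)), (np.int64(553), np.int64(396), np.int64(28)), (np.int64(547), np.int64(336), np.int64(69)), (np.int64(547), np.int64(331), np.int64(69)), (np.int64(546), np.int64(323), np.int64(75)), (np.int64(546), np.int64(318), np.int64(75))]
209 [(np.int64(544), np.int64(418), np.int64(11)), (np.int64(544), np.int64(413), np.int64(8)), (np.int64(542), np.int64(403), np.int64(23)), (np.int64(541), np.int64(395), np.int64(31)), (np.int64(544), np.int64(352), np.int64(8)), (np.int64(544), np.int64(347), np.int64(8)), (np.int64(543), np.int64(339), np.int64(15)), (np.int64(541), np.int64(330), np.int64(29))]
213 [(np.int64(533), np.int64(417), np.int64(11)), (np.int64(534), np.int64(414), np.int64(5)), (np.int64(530), np.int64(399), np.int64(32)), (np.int64(531), np.int64(395), np.int64(28)), (np.int64(533), np.int64(352), np.int64(8)), (np.int64(532), np.int64(345), np.int64(14)), (np.int64(531), np.int64(335), np.int64(28)), (np.int64(530), np.int64(329), np
[... 1920 characters left out ...]
(32)), (np.int64(465), np.int64(403), np.int64(29)), (np.int64(466), np.int64(399), np.int64(25)), (np.int64(467), np.int64(397), np.int64(13)), (np.int64(465), np.int64(343), np.int64(32)), (np.int64(465), np.int64(338), np.int64(32)), (np.int64(465), np.int64(331), np.int64(35)), (np.int64(466), np.int64(329), np.int64(25))]
241 [(np.int64(456), np.int64(414), np.int64(12)), (np.int64(456), np.int64(409), np.int64(10)), (np.int64(456), np.int64(403), np.int64(10)), (np.int64(456), np.int64(399), np.int64(7)), (np.int64(454), np.int64(342), np.int64(34)), (np.int64(455), np.int64(338), np.int64(28)), (np.int64(454), np.int64(332), np.int64(31)), (np.int64(456), np.int64(331), np.int64(14))]
```

View pics/c1.png

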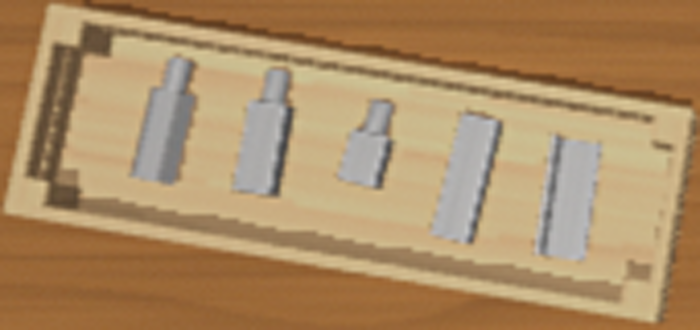

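View pics/c2.png

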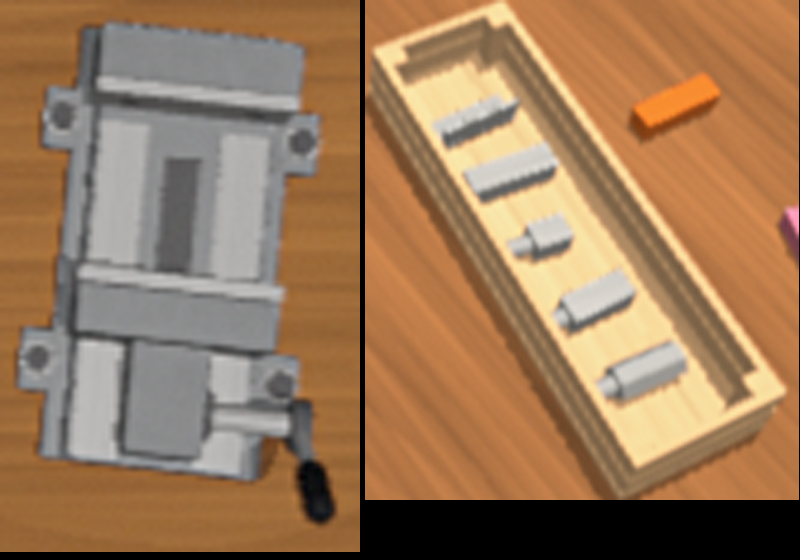

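Run:
```python
from h import *
P=pts('top'); Z=P[...,2]
def rect(m,name):
    q=P[m]; r=cv2.minAreaRect((q[:,:2]*1000).astype(np.float32)); print(name,len(q),'med',np.round(np.median(q,0)*1000,1),'c',np.round(r[0],1),'s',np.round(r[1],1),'a',round(r[2],1))
v,u=np.mgrid[:420,:560]
for nm,(a,b) in dict(hexp=(118,138),gate=(141,158)).items():
    m=(u>=a)&(u<=b)&(v>209)&(v<247)&(Z>.018)&(Z<.05); rect(m,nm)
    # per-row center, slope
    rows=[(np.mean(P[r,:,0][m[r]]),np.mean(P[r,:,1][m[r]]),P[r,:,1][m[r]].ptp() if 0 else np.ptp(P[r,:,1][m[r]])) for r in range(209,247) if m[r].sum()>2]
    rows=np.array(rows)*1000; print(np.round(rows[::2]).astype(int).tolist()); s=rows[rows[:,2]>17]; k=np.polyfit(s[:,0],s[:,1],1); print('dy/dx',k,'x range',s[:,0].min(),s[:,0].max())
m=(Z>.069)&(Z<.086)&(u>310)&(u<385)&(v>160)&(v<275)
n,l=cv2.connectedComponents(m.astype(np.uint8))
for i in range(1,n):
    if (l==i).sum()>30: rect(l==i,'jaw%d'%i)
m=(Z>.05)&(Z<.085)&(u<260)&(u>80)&(v>190)&(v<280); rect(m,'crate')
m=(Z>.01)&(u>365)&(u<385)&(v>235)&(v<275); print(np.round(P[m][::6]*1000).astype(int).tolist())
```

```text
hexp 284 med [497.1 401.3  31.8] c [501.5 405.1] s [30.4 80.8] a 79.7
[[539, 396, 14], [533, 396, 13], [528, 398, 15], [522, 403, 23], [517, 400, 26], [511, 400, 30], [506, 401, 26], [500, 402, 29], [495, 404, 28], [490, 403, 24], [484, 406, 24], [479, 406, 25], [473, 406, 21], [468, 406, 21], [462, 406, 16]]
dy/dx [-1.25091246e-01  4.65241642e+02] x range 465.21028494880727 522.3347908200577
gate 282 med [488.9 336.3  32.2] c [497.8 336.3] s [26.8 89.4] a 79.6
[[533, 333, 12], [528, 331, 13], [523, 333, 11], [517, 334, 13], [511, 336, 22], [506, 335, 22], [500, 336, 25], [494, 336, 24], [489, 337, 23], [484, 338, 25], [479, 339, 23], [473, 340, 26], [468, 340, 24], [462, 342, 23], [457, 342, 24]]
dy/dx [-1.10045382e-01  3.91147648e+02] x range 454.4592950663414 514.0899973562957
jaw1 613 med [ 627.5 -204.3   77.4] c [ 628.2 -204.5] s [111.4  39.1] a 83.9
jaw2 621 med [ 494.9 -189.    77.1] c [ 489.5 -188.9] s [110.6  48.5] a 83.1
crate 1647 med [485.5 289.4  67.9] c [471.5 273.5] s [422.  136.2] a 80.6
[[469, -250, 15], [466, -250, 16], [463, -252, 17], [460, -252, 18], [457, -251, 24], [455, -252, 18], [452, -252, 20], [450, -256, 12], [447, -251, 10], [444, -257, 64], [443, -253, 44], [439, -242, 57], [439, -256, 67], [437, -250, 59], [434, -241, 62], [434, -256, 66], [431, -250, 60], [429, -242, 58], [428, -255, 71], [425, -254, 76], [423, -254, 80], [420, -253, 84], [417, -257, 91], [411, -251, 108], [408, -251, 119], [406, -251, 122], [404, -249, 116], [401, -246, 122], [399, -246, 119], [398, -259, 130], [396, -255, 137], [393, -251, 142], [391, -248, 144], [388, -247, 139], [386, -244, 144], [386, -259, 139], [383, -256, 144]]
```

```bash
cat >> h.py <<'E'
def down(yaw): # tool x at yaw, z down
    return R.from_euler('z',yaw)*R.from_euler('x',np.pi)
def inc(pos,Rt):
    o=monitor.get_obs(); R0=R.from_quat(o['tool_rot'])
    d=R0.inv().apply(np.array(pos)-o['eef_pos'])*100; w=(R0.inv()*Rt).as_rotvec()
    print('t',round(o['clock'],2),'d cm',np.round(d,2),'w',np.round(w,4)); return d,w
E
python3 - <<'E'
from h import *
inc([.495,.337,.17],down(-.12))
inc([.36,-.05,.24],down(-.12))
E
```

```text
t 0.1 d cm [ 56.71 -69.16   6.18] w [-1.900e-03  3.000e-04  3.908e-01]
t 0.1 d cm [ 33.35 -35.5   -0.88] w [-1.900e-03  3.000e-04  3.908e-01]
```

>>> arm_command([
  {"dx": 33.4,"dy": -35.5,"dz": -1,"wz": 0.39,"grip": 5},
  {"dx": 33.4,"dy": -35.5,"dz": -1,"wz": 0.39,"grip": 5},
  {"dx": 33.4,"dy": -35.5,"dz": -1,"wz": 0.39,"grip": 5},
  {"dx": 33.4,"dy": -35.5,"dz": -1,"wz": 0.39,"grip": 5},
  {"dx": 33.4,"dy": -35.5,"dz": -1,"wz": 0.39,"grip": 5},
  {"dx": 33.4,"dy": -35.5,"dz": -1,"wz": 0.39,"grip": 5},
  {"dx": 33.4,"dy": -35.5,"dz": -1,"wz": 0.39,"grip": 5},
  {"dx": 33.4,"dy": -35.5,"dz": -1,"wz": 0.39,"grip": 5},
  {"dx": 33.4,"dy": -35.5,"dz": -1,"wz": 0.39,"grip": 5},
  {"dx": 33.4,"dy": -35.5,"dz": -1,"wz": 0.39,"grip": 5},
])

```text
validation failed for argument at $.in...
```

Run:
```python
from h import *
inc([.36,-.05,.24],down(-.12))
inc([.495,.337,.17],down(-.12)); print(monitor.get_obs()['joint_pos'])
```

```text
t 0.1 d cm [ 33.35 -35.5   -0.88] w [-1.900e-03  3.000e-04  3.908e-01]
t 0.1 d cm [ 56.71 -69.16   6.18] w [-1.900e-03  3.000e-04  3.908e-01]
[-1.30000833e+00  2.41330955e-01  3.87601115e-03  1.33522122e+00
  3.68247142e-05  1.57080329e+00]
```

>>> arm_command([
  {"dx": 3.3,"dy": -3.5,"dz": 0,"wx": 0,"wy": 0,"wz": 0.04,"grip": 5},
])

```text
clock: 0.2
eef_pos: [0.1552, -0.442, 0.23]
tool_rot: [0.994, 0.112, -0.0, 0.0]
ft_force: [1.0, 0.8, 0.4]
grip_width: 0.0734
grasp_force: 0.0
```

>>> arm_command([
  {"dx": 30,"dy": -32,"dz": -1,"wx": 0,"wy": 0,"wz": 0.35,"grip": 5},
  {"dx": 30,"dy": -32,"dz": -1,"wx": 0,"wy": 0,"wz": 0.35,"grip": 5},
  {"dx": 30,"dy": -32,"dz": -1,"wx": 0,"wy": 0,"wz": 0.35,"grip": 5},
  {"dx": 30,"dy": -32,"dz": -1,"wx": 0,"wy": 0,"wz": 0.35,"grip": 5},
  {"dx": 30,"dy": -32,"dz": -1,"wx": 0,"wy": 0,"wz": 0.35,"grip": 5},
  {"dx": 30,"dy": -32,"dz": -1,"wx": 0,"wy": 0,"wz": 0.35,"grip": 5},
  {"dx": 30,"dy": -32,"dz": -1,"wx": 0,"wy": 0,"wz": 0.35,"grip": 5},
  {"dx": 30,"dy": -32,"dz": -1,"wx": 0,"wy": 0,"wz": 0.35,"grip": 5},
  {"dx": 30,"dy": -32,"dz": -1,"wx": 0,"wy": 0,"wz": 0.35,"grip": 5},
  {"dx": 30,"dy": -32,"dz": -1,"wx": 0,"wy": 0,"wz": 0.35,"grip": 5},
])

```text
clock: 1.2
eef_pos: [0.3771, -0.0543, 0.2412]
tool_rot: [0.999, -0.054, 0.0, -0.001]
ft_force: [-0.6, -0.8, -0.6]
grip_width: 0.0498
grasp_force: 0.0
```

Run:
```python
from h import *
inc([.495,.337,.17],down(-.12)); print(monitor.get_obs()['joint_pos'])
```

```text
t 1.2 d cm [  7.47 -40.17   7.19] w [-0.0017 -0.0008  0.0113]
[-1.44386968e-01 -1.54597965e-03 -2.48549591e-01  1.32305886e+00
  1.76029034e-03  3.10595375e+00]
```

>>> arm_command([
  {"dx": 7.5,"dy": -40.2,"dz": 0,"wx": 0,"wy": 0,"wz": -1.5,"grip": 5},
  {"dx": 7.5,"dy": -40.2,"dz": 0,"wx": 0,"wy": 0,"wz": -1.5,"grip": 5},
  {"dx": 7.5,"dy": -40.2,"dz": 0,"wx": 0,"wy": 0,"wz": -1.5,"grip": 5},
  {"dx": 7.5,"dy": -40.2,"dz": 0,"wx": 0,"wy": 0,"wz": -1.5,"grip": 5},
  {"dx": 7.5,"dy": -40.2,"dz": 0,"wx": 0,"wy": 0,"wz": -1.5,"grip": 5},
  {"dx": 7.5,"dy": -40.2,"dz": 0,"wx": 0,"wy": 0,"wz": -1.5,"grip": 5},
  {"dx": 7.5,"dy": -40.2,"dz": 0,"wx": 0,"wy": 0,"wz": -1.5,"grip": 5},
  {"dx": 7.5,"dy": -40.2,"dz": 0,"wx": 0,"wy": 0,"wz": -1.5,"grip": 5},
  {"dx": 7.5,"dy": -40.2,"dz": 0,"wx": 0,"wy": 0,"wz": -1.5,"grip": 5},
  {"dx": 7.5,"dy": -40.2,"dz": 0,"wx": 0,"wy": 0,"wz": -1.5,"grip": 5},
])

```text
clock: 2.2
eef_pos: [0.4976, 0.3323, 0.2393]
tool_rot: [0.768, 0.64, -0.001, -0.0]
ft_force: [-0.6, 0.1, -0.3]
grip_width: 0.0499
grasp_force: 0.0
```

Run:
```python
from h import *
inc([.495,.337,.19],down(np.pi-.12)); print(monitor.get_obs()['joint_pos'])
```

```text
t 2.2 d cm [ 0.43 -0.33  4.93] w [-0.0031  0.     -1.6325]
[ 5.88830878e-01  4.40372578e-01  3.10556617e-01  1.44370265e+00
 -1.53691604e-04  2.34132641e+00]
```

>>> arm_command([
  {"dx": 0.4,"dy": -0.3,"dz": 5,"wx": 0,"wy": 0,"wz": -1.63,"grip": 5},
  {"dx": 0.4,"dy": -0.3,"dz": 5,"wx": 0,"wy": 0,"wz": -1.63,"grip": 5},
  {"dx": 0.4,"dy": -0.3,"dz": 5,"wx": 0,"wy": 0,"wz": -1.63,"grip": 5},
  {"dx": 0.4,"dy": -0.3,"dz": 5,"wx": 0,"wy": 0,"wz": -1.63,"grip": 5},
  {"dx": 0.4,"dy": -0.3,"dz": 5,"wx": 0,"wy": 0,"wz": -1.63,"grip": 5},
  {"dx": 0.4,"dy": -0.3,"dz": 5,"wx": 0,"wy": 0,"wz": -1.63,"grip": 5},
  {"dx": 0.4,"dy": -0.3,"dz": 5,"wx": 0,"wy": 0,"wz": -1.63,"grip": 5},
  {"dx": 0.4,"dy": -0.3,"dz": 5,"wx": 0,"wy": 0,"wz": -1.63,"grip": 5},
  {"dx": 0.4,"dy": -0.3,"dz": 5,"wx": 0,"wy": 0,"wz": -1.63,"grip": 5},
  {"dx": 0.4,"dy": -0.3,"dz": 5,"wx": 0,"wy": 0,"wz": -1.63,"grip": 5},
])

```text
clock: 3.2
eef_pos: [0.4953, 0.3342, 0.1906]
tool_rot: [0.128, 0.992, -0.001, -0.001]
ft_force: [0.0, 0.1, -0.1]
grip_width: 0.0499
grasp_force: 0.0
```

>>> arm_command([
  {"dx": 0,"dy": 0,"dz": 0,"wx": 0,"wy": 0,"wz": -0.1,"grip": 5},
  {"dx": 0,"dy": 0,"dz": 0,"wx": 0,"wy": 0,"wz": -0.1,"grip": 5},
])

```text
clock: 3.4
eef_pos: [0.4953, 0.3344, 0.1907]
tool_rot: [0.081, 0.997, -0.001, -0.0]
ft_force: [0.3, 0.5, -0.2]
grip_width: 0.0501
grasp_force: 0.0
```

Run:
```python
from h import *
inc([.495,.337,.19],down(np.pi-.12)); print(monitor.get_obs()['joint_pos'])
p,d,c=shot('wrist'); print(c, monitor.get_obs()['eef_pos'])
cv2.imwrite('pics/w1.png',cv2.resize(p[...,::-1],(800,600),interpolation=cv2.INTER_CUBIC))
```

```text
t 3.4 d cm [0.07 0.26 0.07] w [-0.0012 -0.0009 -0.0422]
[ 5.93892937e-01  4.54989191e-01  2.07351221e-01  1.32461704e+00
 -2.61827488e-04  7.56120659e-01]
{'fovy': 65.70646984690485, 'cx': 278.03950368809603, 'cy': 216.2775821538442, 'view': array([[ 0.16191154,  0.98680471, -0.0010541 , -0.40999666],
       [-0.94773068,  0.15520261, -0.27878075,  0.44290959],
       [-0.27493855,  0.04613683,  0.9603542 , -0.21921993],
       [ 0.        ,  0.        ,  0.        ,  1.        ]])} [0.49531319 0.33453003 0.19082221]
```

View pics/w1.png

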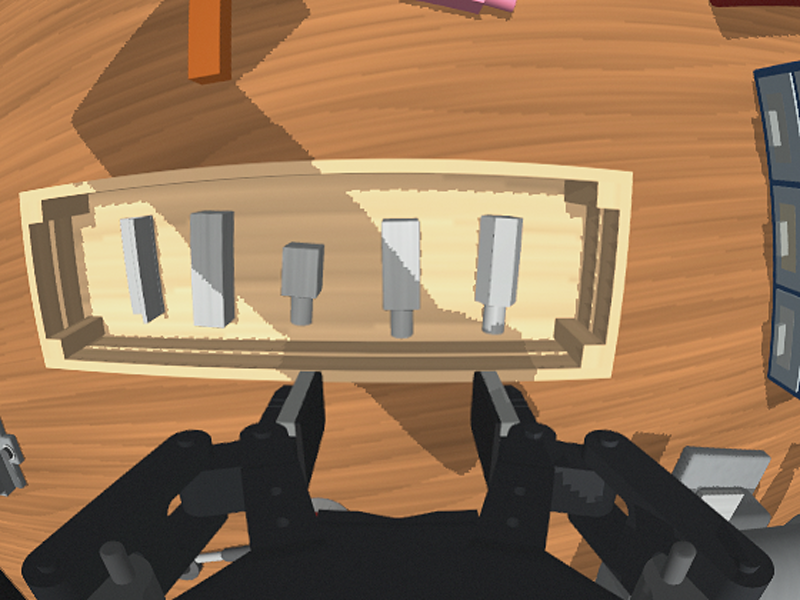

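```bash
cat >> h.py <<'E'
def wray(u,v,z,n='wrist'):
    """world point where the fisheye pixel (560x420) ray meets height z"""
    c=load(n); f=210/np.tan(np.radians(float(c['fovy']))/2); a=np.array([u-c['cx'],v-c['cy']]); r=np.hypot(*a); t=r/f
    ray=np.array([np.sin(t)*a[0]/r,-np.sin(t)*a[1]/r,-np.cos(t)]); V=c['view']; o=-V[:3,:3].T@V[:3,3]; w=V[:3,:3].T@ray
    return o+w*(z-o[2])/w[2]
E
python3 - <<'E'
from h import *
for n,p in dict(footL=(383.5,219),footR=(418,219),shL=(383,306),shR=(420,306)).items(): print(n,np.round(wray(p[0]*.7,p[1]*.7,.033)*1000,1))
print('pintip',np.round(wray(402*.7,335*.7,.028)*1000,1))
z=load('wrist')
cv2.imwrite('pics/w1c.png',cv2.resize(z['p'][140:250,240:385,::-1],(725,550),interpolation=cv2.INTER_CUBIC))
E
```

```text
footL [450.8 332.6  33. ]
footR [454.4 354.6  33. ]
shL [508.3 322.4  33. ]
shR [512.3 347.   33. ]
pintip [532.5 331.5  28. ]
```

View pics/w1c.png

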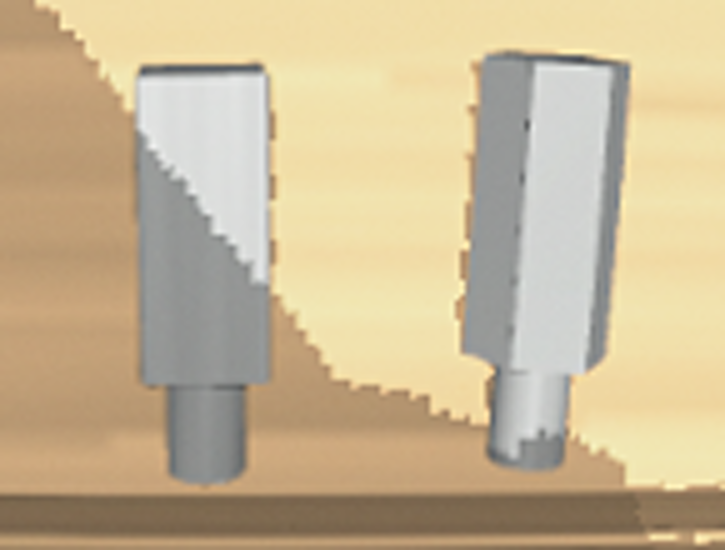

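Run:
```python
from h import *
q=[wray(240+x/5,140+y/5,.033) for x,y in((138,72),(265,70),(142,383),(270,382))]
f=(q[0]+q[1])/2;s=(q[2]+q[3])/2; d=s-f; yaw=np.arctan2(d[1],d[0]); print(np.round(np.array(q)*1000,1).tolist(),f,s,np.hypot(*d[:2]),yaw)
c=(f+s)/2; g=c+np.array([np.cos(yaw),np.sin(yaw),0])*.015; print(c,g)
inc([g[0],g[1],.012],down(np.pi+yaw))
```

```text
[[451.7, 331.6, 33.0], [455.1, 354.8, 33.0], [510.7, 322.3, 33.0], [514.5, 346.7, 33.0]] [0.45338093 0.3432399  0.033     ] [0.51263265 0.33448954 0.033     ] 0.05989436349838942 -0.1466212875441727
[0.48300679 0.33886472 0.033     ] [0.49784584 0.33667327 0.033     ]
t 3.45 d cm [-0.23  0.27 17.88] w [-0.001  -0.0007 -0.0173]
```

>>> arm_command([
  {"dx": -0.2,"dy": 0.3,"dz": 5,"wx": 0,"wy": 0,"wz": -0.02,"grip": 5},
  {"dx": -0.2,"dy": 0.3,"dz": 9,"wx": 0,"wy": 0,"wz": -0.02,"grip": 5},
  {"dx": -0.2,"dy": 0.3,"dz": 13,"wx": 0,"wy": 0,"wz": -0.02,"grip": 5},
  {"dx": -0.2,"dy": 0.3,"dz": 15.5,"wx": 0,"wy": 0,"wz": -0.02,"grip": 5},
  {"dx": -0.2,"dy": 0.3,"dz": 17,"wx": 0,"wy": 0,"wz": -0.02,"grip": 5},
  {"dx": -0.2,"dy": 0.3,"dz": 17.7,"wx": 0,"wy": 0,"wz": -0.02,"grip": 5},
  {"dx": -0.2,"dy": 0.3,"dz": 17.7,"wx": 0,"wy": 0,"wz": -0.02,"grip": 5},
])

```text
clock: 4.15
eef_pos: [0.4971, 0.3375, 0.0132]
tool_rot: [0.071, 0.997, -0.001, -0.001]
ft_force: [-0.2, -1.4, 1.4]
grip_width: 0.0498
grasp_force: 0.0
```

>>> arm_command([
  {"dx": 0,"dy": 0,"dz": 0,"wx": 0,"wy": 0,"wz": 0,"grip": 1.5},
  {"dx": 0,"dy": 0,"dz": 0,"wx": 0,"wy": 0,"wz": 0,"grip": 1.5},
  {"dx": 0,"dy": 0,"dz": 0,"wx": 0,"wy": 0,"wz": 0,"grip": 1.5},
  {"dx": 0,"dy": 0,"dz": 0,"wx": 0,"wy": 0,"wz": 0,"grip": 1.5},
  {"dx": 0,"dy": 0,"dz": 0,"wx": 0,"wy": 0,"wz": 0,"grip": 1.5},
  {"dx": 0,"dy": 0,"dz": 0,"wx": 0,"wy": 0,"wz": 0,"grip": 1.5},
])

```text
clock: 4.75
eef_pos: [0.4987, 0.3388, 0.016]
tool_rot: [0.07, 0.998, 0.001, 0.001]
ft_force: [0.1, -2.1, 5.3]
grip_width: 0.0235
grasp_force: 60.4
```

>>> arm_command([
  {"dx": 0,"dy": 0,"dz": -2,"wx": 0,"wy": 0,"wz": 0,"grip": 1.5},
  {"dx": 0,"dy": 0,"dz": -5,"wx": 0,"wy": 0,"wz": 0,"grip": 1.5},
  {"dx": 0,"dy": 0,"dz": -9,"wx": 0,"wy": 0,"wz": 0,"grip": 1.5},
  {"dx": 0,"dy": 0,"dz": -13,"wx": 0,"wy": 0,"wz": 0,"grip": 1.5},
  {"dx": 0,"dy": 0,"dz": -17,"wx": 0,"wy": 0,"wz": 0,"grip": 1.5},
  {"dx": 0,"dy": 0,"dz": -20,"wx": 0,"wy": 0,"wz": 0,"grip": 1.5},
  {"dx": 0,"dy": 0,"dz": -20,"wx": 0,"wy": 0,"wz": 0,"grip": 1.5},
])

```text
clock: 5.45
eef_pos: [0.4996, 0.3399, 0.2195]
tool_rot: [0.07, 0.998, 0.003, 0.004]
ft_force: [0.3, 0.6, -2.4]
grip_width: 0.0236
grasp_force: 59.4
```

Run:
```python
from h import *
o=monitor.get_obs(); print(o['grip_width'],o['grasp_force'],o['ft_force'],o['eef_pos'])
# target: tool z horizontal-ish forward (pitch 10deg below), tool x down (pin along -tool x -> up)
def hand(az,pitch):
    z=np.array([np.cos(az)*np.cos(pitch),np.sin(az)*np.cos(pitch),-np.sin(pitch)]); y=np.array([-np.sin(az),np.cos(az),0]); x=np.cross(y,z); return R.from_matrix(np.stack([x,y,z],1))
print(R.from_quat(o['tool_rot']).as_matrix().round(2).tolist(), hand(0,.1).as_matrix().round(2).tolist())
inc([.50,.02,.25],hand(0,.1)); inc([.50,.02,.25],R.from_euler('z',.15)*R.from_quat(o['tool_rot'])); 
shot('scene'); p=load('scene')['p']; cv2.imwrite('pics/s1.png',cv2.resize(p[60:360,200:500,::-1],(600,600)))
```

```text
0.02360461333856134 59.40497696399689 [ 0.34701216  0.59740034 -2.38082957] [0.49964133 0.33993767 0.21951863]
[[-0.99, 0.14, 0.01], [0.14, 0.99, 0.01], [-0.01, 0.01, -1.0]] [[-0.1, 0.0, 1.0], [0.0, 1.0, 0.0], [-1.0, 0.0, -0.1]]
t 5.45 d cm [ -4.54 -31.65  -3.23] w [-0.0982 -1.4607 -0.1188]
t 5.45 d cm [ -4.54 -31.65  -3.23] w [-0.001  0.001 -0.15 ]
```

View pics/s1.png

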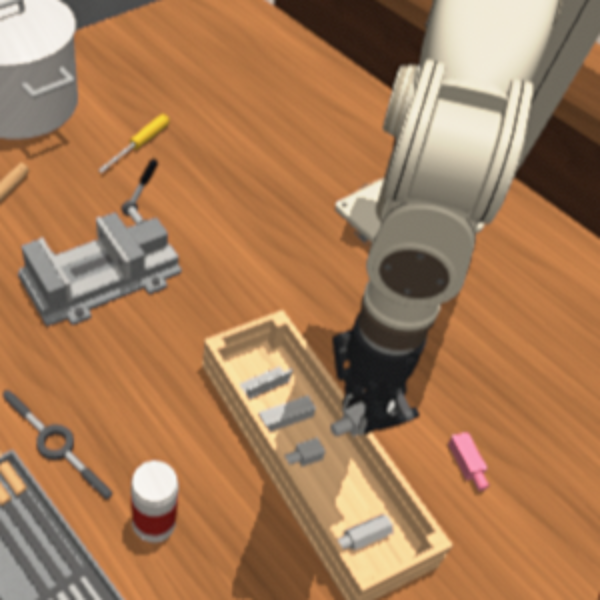

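Run:
```python
from h import *
from scipy.optimize import least_squares
o=monitor.get_obs(); j=o['joint_pos']; e=o['eef_pos']; print(j)
D=[(.24133,.003876,np.hypot(.13360,.48123),.23051),(-.001546,-.24855,np.hypot(.3771,.0543),.2412),(.44037,.31056,np.hypot(.4976,.3323),.2393),(.45499,.20735,np.hypot(.49531,.33453),.19082),(j[1],j[2],np.hypot(e[0],e[1]),e[2])]
D=np.array(D)
def f(p):
    L1,a,L2,b,r0,z0=p
    return np.r_[r0+L1*np.sin(D[:,0]+a)+L2*np.cos(D[:,0]-D[:,1]+b)-D[:,2], z0+L1*np.cos(D[:,0]+a)-L2*np.sin(D[:,0]-D[:,1]+b)-D[:,3], 1e-3*a,1e-3*b,1e-2*r0]
s=least_squares(f,[.3,0,.4,0,0,.1]); print(np.round(s.x,4),np.round(s.fun*1000,2))
```

```text
[5.97215747e-01 4.50334019e-01 2.66636995e-01 1.38232104e+00
 2.54678947e-04 7.37962054e-01]
[ 0.4936 -0.0006  0.3907 -0.0229  0.0008 -0.1656] [ 0.74 -0.36  1.    0.57 -1.95  0.04 -0.06  0.   -0.01  0.03 -0.   -0.02
  0.01]
```

Run:
```python
from h import *
P=pts('top')
for n,(x,y) in dict(dieL=(312,198),dieC=(368,188),dieR=(425,180),oil=(270,210),tray=(372,158),crR=(360,318),crR2=(350,388),lugL=(460,262),lugL2=(453,335),driver=(605,375),driver2=(640,470),hamH=(590,198),hamE=(650,310)).items(): print(n,np.round(P[int(y*.7),int(x*.7)],3))
```

```text
dieL [0.742 0.156 0.018]
dieC [ 0.768  0.048 -0.002]
dieR [ 0.781 -0.065  0.011]
oil [0.689 0.216 0.123]
tray [0.825 0.039 0.011]
crR [0.502 0.059 0.064]
crR2 [0.374 0.076 0.066]
lugL [ 0.614 -0.133  0.019]
lugL2 [ 0.474 -0.117  0.022]
driver [ 0.399 -0.404  0.008]
driver2 [ 0.224 -0.457  0.027]
hamH [ 0.738 -0.384  0.028]
hamE [ 0.52  -0.488  0.022]
```

```bash
cat >> h.py <<'E'
def hand(az,pitch):
    z=np.array([np.cos(az)*np.cos(pitch),np.sin(az)*np.cos(pitch),-np.sin(pitch)]); y=np.array([-np.sin(az),np.cos(az),0]); x=np.cross(y,z); return R.from_matrix(np.stack([x,y,z],1))
E
python3 - <<'E'
from h import *
inc([.625,-.03,.2],hand(-.048,.15))
E
```

```text
t 5.5 d cm [-17.7  -34.78   1.57] w [-0.0632 -1.4162 -0.0789]
```

>>> arm_command([
  {"dx": -17.7,"dy": -34.8,"dz": 0,"wx": -0.063,"wy": -1.416,"wz": -0.079,"grip": 1.5},
  {"dx": -17.7,"dy": -34.8,"dz": 0,"wx": -0.063,"wy": -1.416,"wz": -0.079,"grip": 1.5},
  {"dx": -17.7,"dy": -34.8,"dz": 0,"wx": -0.063,"wy": -1.416,"wz": -0.079,"grip": 1.5},
  {"dx": -17.7,"dy": -34.8,"dz": 0,"wx": -0.063,"wy": -1.416,"wz": -0.079,"grip": 1.5},
  {"dx": -17.7,"dy": -34.8,"dz": 0,"wx": -0.063,"wy": -1.416,"wz": -0.079,"grip": 1.5},
  {"dx": -17.7,"dy": -34.8,"dz": 0,"wx": -0.063,"wy": -1.416,"wz": -0.079,"grip": 1.5},
  {"dx": -17.7,"dy": -34.8,"dz": 0,"wx": -0.063,"wy": -1.416,"wz": -0.079,"grip": 1.5},
  {"dx": -17.7,"dy": -34.8,"dz": 0,"wx": -0.063,"wy": -1.416,"wz": -0.079,"grip": 1.5},
  {"dx": -17.7,"dy": -34.8,"dz": 0,"wx": -0.063,"wy": -1.416,"wz": -0.079,"grip": 1.5},
  {"dx": -17.7,"dy": -34.8,"dz": 0,"wx": -0.063,"wy": -1.416,"wz": -0.079,"grip": 1.5},
])

```text
clock: 6.5
eef_pos: [0.6224, -0.0221, 0.2076]
tool_rot: [0.031, 0.834, -0.009, 0.551]
ft_force: [1.7, -0.0, -4.3]
grip_width: 0.0237
grasp_force: 59.7
```

Run:
```python
from h import *
inc([.625,-.03,.1],hand(-.048,.15)); o=monitor.get_obs(); print(o['joint_pos'],o['eef_pos'],o['grip_width'])
j=o['joint_pos']; z=-.1656+.4936*np.cos(j[1])-.3907*np.sin(j[1]-j[2]-.023); r=.4936*np.sin(j[1])+.3907*np.cos(j[1]-j[2]-.023)
print('wrist r',r,'tool len',np.hypot(*o['eef_pos'][:2])-r, 'wrist z minus shoulder etc',z, 'pitch',j[1]-j[2]+j[3])
```

```text
t 6.5 d cm [ 9.76 -0.98  4.5 ] w [-0.0074 -0.2533 -0.022 ]
[-0.02131631  0.19032085 -0.98808999 -0.77482411 -0.02906489  0.03321016] [ 0.62239467 -0.02209112  0.20759749] 0.0236828774745332
wrist r 0.25104038752018465 tool len 0.3717462118978637 wrist z minus shoulder etc -0.0383878398764414 pitch 0.4035867262960937
```

Run:
```python
from h import *
inc([.69,-.045,.1],hand(-.065,.15))
```

```text
t 6.5 d cm [ 7.16 -2.08 10.54] w [ 0.009  -0.2535 -0.0174]
```

>>> arm_command([
  {"dx": 1,"dy": -0.5,"dz": 3,"wx": 0.009,"wy": -0.12,"wz": -0.017,"grip": 1.5},
  {"dx": 2.5,"dy": -1.5,"dz": 7,"wx": 0.009,"wy": -0.25,"wz": -0.017,"grip": 1.5},
  {"dx": 5,"dy": -2,"dz": 10,"wx": 0.009,"wy": -0.25,"wz": -0.017,"grip": 1.5},
  {"dx": 7.2,"dy": -2,"dz": 10.5,"wx": 0.009,"wy": -0.25,"wz": -0.017,"grip": 1.5},
  {"dx": 7.2,"dy": -2,"dz": 10.5,"wx": 0.009,"wy": -0.25,"wz": -0.017,"grip": 1.5},
  {"dx": 7.2,"dy": -2,"dz": 10.5,"wx": 0.009,"wy": -0.25,"wz": -0.017,"grip": 1.5},
])

```text
clock: 7.1
eef_pos: [0.6892, -0.0419, 0.091]
tool_rot: [0.025, 0.764, -0.02, 0.644]
ft_force: [0.0, 0.4, -2.9]
grip_width: 0.0237
grasp_force: 59.9
```

Run:
```python
from h import *
inc([.69,-.045,.06],hand(-.065,.15)); o=monitor.get_obs(); print(o['joint_pos'],o['eef_pos'],o['ft_force'],o['tau'])
shot('scene'); p=load('scene')['p']; cv2.imwrite('pics/s2.png',cv2.resize(p[60:360,150:510,::-1],(720,600)))
```

```text
t 7.1 d cm [ 3.04 -0.31  0.62] w [ 0.002  -0.0201 -0.0009]
[-0.05887772  0.92607298 -0.931169   -1.68715207 -0.0040408   0.00186639] [ 0.68924861 -0.04185685  0.09099536] [ 0.04140777  0.35990169 -2.9450998 ] [-1.37325749e-01 -4.01932204e+01  2.20642202e+00 -8.85610789e+00
 -4.99014946e-03 -7.55877933e-03]
```

View pics/s2.png

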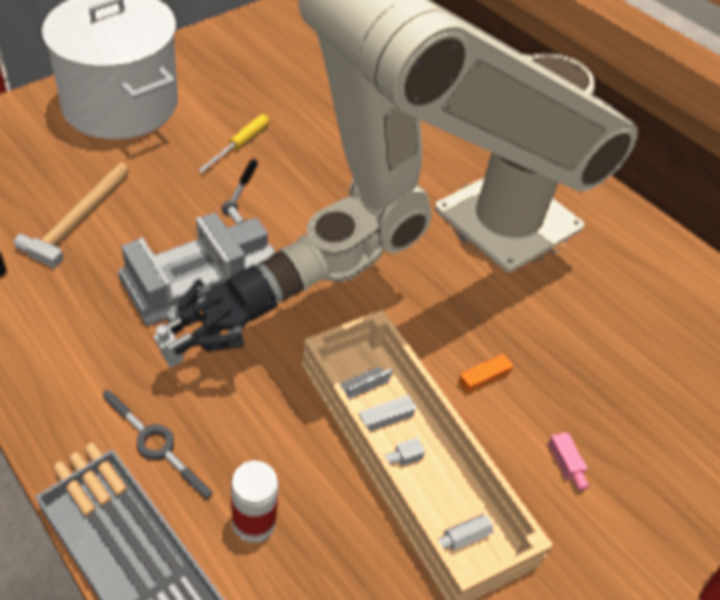

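>>> arm_command([
  {"dx": 1.5,"dy": -0.2,"dz": 0.4,"wx": 0,"wy": -0.02,"wz": 0,"grip": 1.5},
  {"dx": 3,"dy": -0.3,"dz": 0.6,"wx": 0,"wy": -0.02,"wz": 0,"grip": 1.5},
  {"dx": 3.5,"dy": -0.3,"dz": 0.6,"wx": 0,"wy": -0.02,"wz": 0,"grip": 1.5},
  {"dx": 3.8,"dy": -0.3,"dz": 0.6,"wx": 0,"wy": -0.02,"wz": 0,"grip": 1.5},
  {"dx": 3.8,"dy": -0.3,"dz": 0.6,"wx": 0,"wy": -0.02,"wz": 0,"grip": 1.5},
])

```text
clock: 7.65
eef_pos: [0.6929, -0.0445, 0.0669]
tool_rot: [0.024, 0.751, -0.02, 0.66]
ft_force: [-0.0, -0.9, -3.2]
grip_width: 0.0234
grasp_force: 59.9
```

Run:
```python
from h import *
inc([.69,-.045,.048],hand(-.065,.15)); o=monitor.get_obs(); print(o['joint_pos'],o['eef_pos'],o['ft_force'],o['tau'])
shot('scene'); P=pts('scene')
# pin points: above bench near TCP front
m=(np.hypot(P[...,0]-.685,P[...,1]+.045)<.05)&(P[...,2]>.075)&(P[...,2]<.14); q=P[m]; print(len(q), np.round(q[::5]*1000).astype(int).tolist())
```

```text
t 7.65 d cm [ 1.91 -0.07 -0.04] w [ 0.0027  0.0217 -0.0008]
[-6.55602810e-02  1.05053631e+00 -8.93805585e-01 -1.81601953e+00
  3.23363435e-03  7.63113776e-04] [ 0.69289175 -0.04450785  0.06686627] [-0.0495485  -0.88514347 -3.23177618] [-1.67825486e-02 -4.38474977e+01 -6.30898811e-01 -8.70794892e+00
  5.10220307e-04 -5.65073042e-04]
217 [[649, -77, 81], [644, -74, 76], [649, -65, 84], [637, -56, 85], [645, -60, 81], [654, -62, 81], [642, -53, 82], [655, -55, 84], [662, -61, 78], [669, -62, 77], [653, -53, 75], [667, -53, 80], [690, -46, 100], [670, -54, 76], [692, -42, 101], [645, -26, 84], [696, -41, 101], [649, -25, 83], [700, -40, 99], [682, -45, 81], [645, -21, 79], [699, -36, 98], [681, -41, 80], [653, -19, 83], [699, -50, 78], [690, -36, 86], [666, -27, 79], [655, -16, 82], [702, -46, 80], [691, -35, 84], [672, -27, 79], [655, -17, 77], [699, -39, 81], [686, -33, 77], [674, -24, 78], [660, -13, 81], [702, -34, 83], [687, -31, 76], [668, -18, 75], [701, -36, 76], [687, -26, 76], [706, -33, 78], [691, -25, 76], [697, -25, 76]]
```

>>> arm_command([
  {"dx": 0.8,"dy": 0,"dz": 0,"wx": 0,"wy": 0.02,"wz": 0,"grip": 1.5},
  {"dx": 1.3,"dy": 0,"dz": 0,"wx": 0,"wy": 0.02,"wz": 0,"grip": 1.5},
  {"dx": 1.6,"dy": 0,"dz": 0,"wx": 0,"wy": 0.02,"wz": 0,"grip": 1.5},
  {"dx": 1.7,"dy": 0,"dz": 0,"wx": 0,"wy": 0.02,"wz": 0,"grip": 1.5},
  {"dx": 1.7,"dy": 0,"dz": 0,"wx": 0,"wy": 0.02,"wz": 0,"grip": 1.5},
])

```text
clock: 8.2
eef_pos: [0.6903, -0.0445, 0.0471]
tool_rot: [0.024, 0.758, -0.02, 0.651]
ft_force: [0.4, 0.2, -2.7]
grip_width: 0.0236
grasp_force: 59.9
```

>>> arm_command([
  {"dx": 0.1,"dy": 0,"dz": 0,"wx": 0,"wy": 0,"wz": 0,"grip": 1.5},
  {"dx": 0.15,"dy": 0,"dz": 0,"wx": 0,"wy": 0,"wz": 0,"grip": 1.5},
  {"dx": 0.15,"dy": 0,"dz": 0,"wx": 0,"wy": 0,"wz": 0,"grip": 1.5},
])

```text
clock: 8.5
eef_pos: [0.6904, -0.0446, 0.0468]
tool_rot: [0.024, 0.758, -0.02, 0.652]
ft_force: [-0.7, -0.9, -1.3]
grip_width: 0.0234
grasp_force: 60.1
```

Run:
```python
from h import *
inc([.69,-.045,.046],hand(-.065,.13)); o=monitor.get_obs(); print(o['joint_pos'],o['eef_pos'],o['ft_force'],o['tau'])
```

```text
t 8.5 d cm [ 0.08 -0.05 -0.02] w [ 0.0023 -0.0195 -0.0008]
[-6.58588368e-02  1.08606427e+00 -8.85043666e-01 -1.82157234e+00
  3.17426607e-03  6.80353900e-04] [ 0.69035111 -0.04456609  0.046754  ] [-0.72289931 -0.90158092 -1.26307528] [ 2.26608105e-02 -4.28202438e+01 -1.55185103e+00 -7.81513542e+00
  5.73190249e-03 -1.52907235e-02]
```

>>> arm_command([
  {"dx": 0,"dy": 0,"dz": 0,"wx": 0,"wy": -0.04,"wz": 0,"grip": 1.5},
  {"dx": 0,"dy": 0,"dz": 0,"wx": 0,"wy": -0.04,"wz": 0,"grip": 2.8},
  {"dx": 0,"dy": 0,"dz": 0,"wx": 0,"wy": -0.04,"wz": 0,"grip": 3.2},
  {"dx": 0,"dy": 0,"dz": 0,"wx": 0,"wy": -0.04,"wz": 0,"grip": 3.6},
  {"dx": 0,"dy": 0,"dz": 0,"wx": 0,"wy": -0.04,"wz": 0,"grip": 4.0},
  {"dx": 0,"dy": 0,"dz": 0,"wx": 0,"wy": -0.04,"wz": 0,"grip": 4.5},
  {"dx": 0,"dy": 0,"dz": 0,"wx": 0,"wy": -0.04,"wz": 0,"grip": 4.5},
])

```text
clock: 9.2
eef_pos: [0.6903, -0.0445, 0.0466]
tool_rot: [0.024, 0.745, -0.02, 0.667]
ft_force: [-0.6, -0.3, 1.1]
grip_width: 0.0449
grasp_force: 0.0
```

Run:
```python
from h import *
o=monitor.get_obs(); print(o['grip_width'],o['ft_force'],o['eef_pos'])
shot('scene'); P=pts('scene')
m=(np.hypot(P[...,0]-.685,P[...,1]+.045)<.05)&(P[...,2]>.062)&(P[...,2]<.14)&(P[...,0]>.66); q=P[m]; print(len(q), np.round(q[::2]*1000).astype(int).tolist())
p,d,c=shot('wrist')
a=cv2.resize(load('scene')['p'][180:280,190:290,::-1],(400,400),interpolation=cv2.INTER_CUBIC);b=cv2.resize(p[...,::-1],(400,300)); m=np.zeros((400,800,3),np.uint8); m[:,:400]=a; m[:300,400:]=b; cv2.imwrite('pics/s3.png',m)
```

```text
0.04492750857948933 [-0.56705337 -0.28830689  1.05030253] [ 0.6902986  -0.04453211  0.04664068]
36 [[682, -50, 81], [677, -47, 80], [684, -46, 81], [678, -45, 78], [688, -46, 80], [684, -42, 81], [679, -38, 82], [688, -40, 82], [682, -40, 77], [690, -44, 73], [687, -37, 79], [680, -37, 74], [689, -40, 72], [685, -34, 75], [689, -40, 68], [685, -35, 70], [695, -43, 62], [688, -36, 66]]
```

View pics/s3.png

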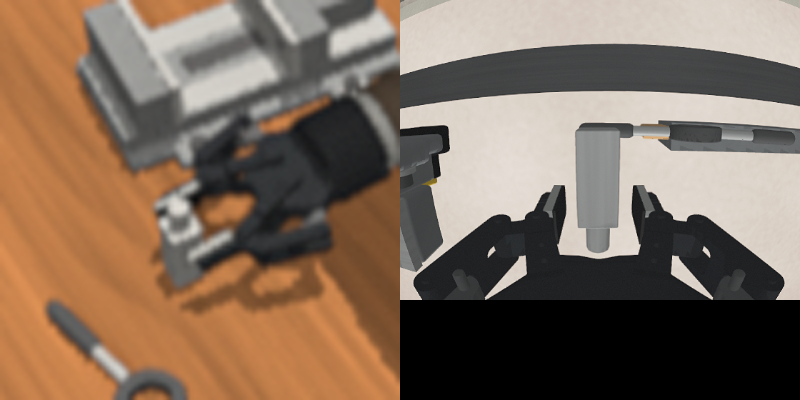

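>>> arm_command([
  {"dx": -1.5,"dy": 0,"dz": -0.2,"wx": 0,"wy": 0,"wz": 0,"grip": 5},
  {"dx": -4,"dy": 0,"dz": -0.4,"wx": 0,"wy": 0,"wz": 0,"grip": 5},
  {"dx": -8,"dy": 0,"dz": -0.9,"wx": 0,"wy": 0,"wz": 0,"grip": 5},
  {"dx": -12,"dy": 0,"dz": -1.3,"wx": 0,"wy": 0,"wz": 0,"grip": 5},
  {"dx": -16,"dy": 0,"dz": -1.8,"wx": 0,"wy": 0.15,"wz": 0,"grip": 5},
  {"dx": -16,"dy": 0,"dz": -1.8,"wx": 0,"wy": 0.3,"wz": 0,"grip": 5},
])

```text
clock: 9.9
eef_pos: [0.6963, -0.0451, 0.1931]
tool_rot: [0.025, 0.788, -0.019, 0.615]
ft_force: [0.8, 0.5, 0.7]
grip_width: 0.0497
grasp_force: 0.0
```

Run:
```python
from h import *
inc([.684,-.043,.2],down(np.pi-.06)); inc([.62,-.043,.26],down(np.pi-.06)); 
shot('scene'); P=pts('scene')
m=(np.hypot(P[...,0]-.685,P[...,1]+.045)<.04)&(P[...,2]>.062)&(P[...,2]<.1); q=P[m]; print(len(q), np.round(q.mean(0)*1000), np.round(q[::2]*1000).astype(int).tolist())
```

```text
t 9.9 d cm [-0.37  0.13 -1.37] w [-9.0000e-04  1.3245e+00 -3.2000e-03]
t 9.9 d cm [-4.63 -0.26 -9.03] w [-9.0000e-04  1.3245e+00 -3.2000e-03]
36 [685. -41.  75.] [[681, -52, 78], [676, -50, 75], [684, -47, 79], [678, -46, 76], [688, -46, 79], [684, -41, 81], [680, -37, 83], [688, -40, 82], [682, -40, 77], [690, -43, 75], [687, -36, 81], [681, -35, 76], [690, -39, 74], [684, -36, 73], [691, -44, 64], [687, -37, 69], [681, -37, 64], [688, -36, 66]]
```

Rotate to tool-down and view the pin from the wrist slightly back.

>>> arm_command([
  {"dx": -4.6,"dy": -0.2,"dz": -7,"wx": 0,"wy": 1.32,"wz": 0,"grip": 5},
  {"dx": -4.6,"dy": -0.2,"dz": -7,"wx": 0,"wy": 1.32,"wz": 0,"grip": 5},
  {"dx": -4.6,"dy": -0.2,"dz": -7,"wx": 0,"wy": 1.32,"wz": 0,"grip": 5},
  {"dx": -4.6,"dy": -0.2,"dz": -7,"wx": 0,"wy": 1.32,"wz": 0,"grip": 5},
  {"dx": -4.6,"dy": -0.2,"dz": -7,"wx": 0,"wy": 1.32,"wz": 0,"grip": 5},
  {"dx": -4.6,"dy": -0.2,"dz": -7,"wx": 0,"wy": 1.32,"wz": 0,"grip": 5},
  {"dx": -4.6,"dy": -0.2,"dz": -7,"wx": 0,"wy": 1.32,"wz": 0,"grip": 5},
  {"dx": -4.6,"dy": -0.2,"dz": -7,"wx": 0,"wy": 1.32,"wz": 0,"grip": 5},
  {"dx": -4.6,"dy": -0.2,"dz": -7,"wx": 0,"wy": 1.32,"wz": 0,"grip": 5},
  {"dx": -4.6,"dy": -0.2,"dz": -7,"wx": 0,"wy": 1.32,"wz": 0,"grip": 5},
])

```text
clock: 10.95
eef_pos: [0.6407, -0.0437, 0.2542]
tool_rot: [0.031, 0.987, -0.004, 0.156]
ft_force: [1.5, 0.2, -0.6]
grip_width: 0.0503
grasp_force: 0.0
```

Run:
```python
from h import *
inc([.684,-.043,.14],down(np.pi-.06)); print(monitor.get_obs()['joint_pos'],monitor.get_obs()['eef_pos'])
p,d,c=shot('wrist'); q,_,_=shot('top')
a=cv2.resize(p[...,::-1],(400,300)); 
b=cv2.resize(q[95:185,230:320,::-1],(400,400),interpolation=cv2.INTER_CUBIC);m=np.zeros((400,800,3),np.uint8); m[:,400:]=b; m[:300,:400]=a; cv2.imwrite('pics/w2.png',m)
```

```text
t 10.95 d cm [-0.58  0.33 12.2 ] w [ 0.0006  0.3142 -0.0029]
[-0.06955413  0.27308147  0.05613377  1.03963269  0.00306503 -0.00611114] [ 0.64067542 -0.04370113  0.2542147 ]
```

View pics/w2.png

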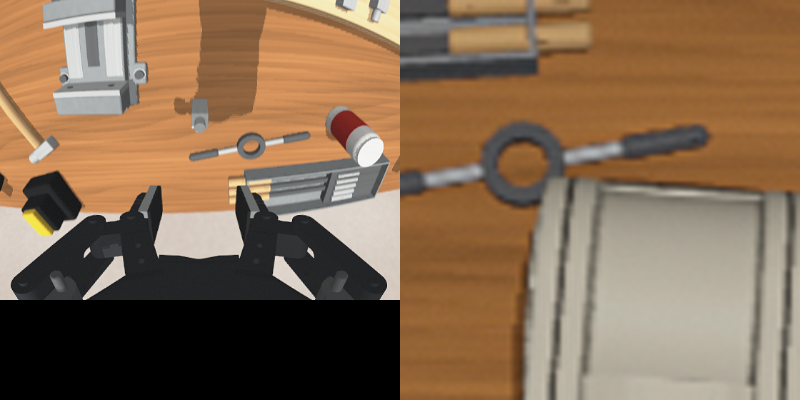

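```bash
cat >> h.py <<'E'
def wpts(n='wrist'):
    c=load(n); d=c['d']; f=210/np.tan(np.radians(float(c['fovy']))/2)
    v,u=np.mgrid[:d.shape[0],:d.shape[1]]; x=u-c['cx'];y=v-c['cy']; r=np.hypot(x,y)+1e-9; t=r/f
    C=np.stack([np.tan(t)*x/r*d,-np.tan(t)*y/r*d,-d],-1); V=c['view']; P=(C-V[:3,3])@V[:3,:3]; P[d==0]=np.nan; return P
E
python3 - <<'E'
from h import *
P=wpts(); 
def st(m,n):
    q=P[m]; r=cv2.minAreaRect((q[:,:2]*1000).astype(np.float32)); print(n,len(q),np.round(q.mean(0)*1000,1),'rect',np.round(r[0],1),np.round(r[1],1),round(r[2],1))
near=np.hypot(P[...,0]-.685,P[...,1]+.043)<.035
st(near&(P[...,2]>.012)&(P[...,2]<.1),'all')
st(near&(P[...,2]>.068)&(P[...,2]<.1),'pin')
st(near&(P[...,2]>.052)&(P[...,2]<.066),'shoulder')
st(near&(P[...,2]>.02)&(P[...,2]<.045),'side')
E
```

```text
all 922 [674.2 -44.4  56.4] rect [680.1 -44.6] [24.2 25.5] 86.1
pin 253 [678.6 -44.5  79.7] rect [680.5 -44.7] [15.9 14.5] 9.3
shoulder 370 [675.4 -44.8  59.5] rect [680.1 -44.6] [24.1 25.5] 86.0
side 194 [668.8 -43.8  33. ] rect [668.9 -43.6] [23.7  1.6] 86.0
```

Run:
```python
from h import *
inc([.6803,-.0446,.13],down(np.pi-.068))
```

```text
t 11.05 d cm [ 0.38  0.15 12.77] w [0.0019 0.3152 0.005 ]
```

>>> arm_command([
  {"dx": 0.4,"dy": 0.2,"dz": 3,"wx": 0.002,"wy": 0.315,"wz": 0.005,"grip": 5},
  {"dx": 0.4,"dy": 0.2,"dz": 6,"wx": 0.002,"wy": 0.315,"wz": 0.005,"grip": 5},
  {"dx": 0.4,"dy": 0.2,"dz": 10,"wx": 0.002,"wy": 0.315,"wz": 0.005,"grip": 5},
  {"dx": 0.4,"dy": 0.2,"dz": 12.8,"wx": 0.002,"wy": 0.315,"wz": 0.005,"grip": 5},
  {"dx": 0.4,"dy": 0.2,"dz": 12.8,"wx": 0.002,"wy": 0.315,"wz": 0.005,"grip": 5},
  {"dx": 0.4,"dy": 0.2,"dz": 12.8,"wx": 0.002,"wy": 0.315,"wz": 0.005,"grip": 5},
])

```text
clock: 11.65
eef_pos: [0.6755, -0.0437, 0.1296]
tool_rot: [0.034, 0.999, -0.0, 0.0]
ft_force: [-0.4, -0.6, 0.8]
grip_width: 0.05
grasp_force: 0.0
```

Run:
```python
from h import *
inc([.6803,-.0446,.03],down(np.pi-.068))
shot('wrist');P=wpts()
for n,(a,b) in dict(pin=(.07,.09),sh=(.052,.066)).items():
    q=P[(np.hypot(P[...,0]-.68,P[...,1]+.044)<.03)&(P[...,2]>a)&(P[...,2]<b)]
    if len(q)>5: r=cv2.minAreaRect((q[:,:2]*1000).astype(np.float32)); print(n,len(q),np.round(q.mean(0)*1000,1),np.round(r[0],1),np.round(r[1],1),r[2])
```

```text
t 11.65 d cm [-0.48 -0.05  9.96] w [-0.0001  0.0007 -0.    ]
pin 570 [679.4 -44.3  80.7] [680.6 -44.4] [15.3 15.5] 41.39643096923828
sh 791 [676.1 -44.4  59.8] [680.9 -44.5] [24.4 25.5] 85.40812683105469
```

>>> arm_command([
  {"dx": -0.5,"dy": 0,"dz": 3,"wx": 0,"wy": 0,"wz": 0,"grip": 5},
  {"dx": -0.5,"dy": 0,"dz": 6,"wx": 0,"wy": 0,"wz": 0,"grip": 5},
  {"dx": -0.5,"dy": 0,"dz": 8.5,"wx": 0,"wy": 0,"wz": 0,"grip": 5},
  {"dx": -0.5,"dy": 0,"dz": 9.9,"wx": 0,"wy": 0,"wz": 0,"grip": 5},
  {"dx": -0.5,"dy": 0,"dz": 9.9,"wx": 0,"wy": 0,"wz": 0,"grip": 5},
  {"dx": -0.5,"dy": 0,"dz": 9.9,"wx": 0,"wy": 0,"wz": 0,"grip": 5},
])

```text
clock: 12.3
eef_pos: [0.6828, -0.0443, 0.0342]
tool_rot: [0.034, 0.999, -0.0, 0.003]
ft_force: [0.4, 0.2, 0.5]
grip_width: 0.0501
grasp_force: 0.0
```

>>> arm_command([
  {"dx": 0,"dy": 0,"dz": 0,"wx": 0,"wy": 0,"wz": 0,"grip": 3.2},
  {"dx": 0,"dy": 0,"dz": 0,"wx": 0,"wy": 0,"wz": 0,"grip": 2.8},
  {"dx": 0,"dy": 0,"dz": 0,"wx": 0,"wy": 0,"wz": 0,"grip": 1.5},
  {"dx": 0,"dy": 0,"dz": 0,"wx": 0,"wy": 0,"wz": 0,"grip": 1.5},
  {"dx": 0,"dy": 0,"dz": 0,"wx": 0,"wy": 0,"wz": 0,"grip": 1.5},
  {"dx": 0,"dy": 0,"dz": 0,"wx": 0,"wy": 0,"wz": 0,"grip": 1.5},
])

```text
clock: 12.9
eef_pos: [0.683, -0.0445, 0.0338]
tool_rot: [0.034, 0.999, -0.0, 0.003]
ft_force: [-0.6, -1.6, 5.2]
grip_width: 0.0241
grasp_force: 60.1
```

>>> arm_command([
  {"dx": 0,"dy": 0,"dz": -2,"wx": 0,"wy": 0,"wz": 0,"grip": 1.5},
  {"dx": 0,"dy": 0,"dz": -6,"wx": 0,"wy": 0,"wz": 0,"grip": 1.5},
  {"dx": 0,"dy": 0,"dz": -10,"wx": 0,"wy": 0,"wz": 0,"grip": 1.5},
  {"dx": 2,"dy": -3,"dz": -14,"wx": 0,"wy": 0,"wz": 0.04,"grip": 1.5},
  {"dx": 5,"dy": -8,"dz": -17,"wx": 0,"wy": 0,"wz": 0.04,"grip": 1.5},
  {"dx": 7,"dy": -12,"dz": -19,"wx": 0,"wy": 0,"wz": 0.04,"grip": 1.5},
  {"dx": 8,"dy": -15,"dz": -19,"wx": 0,"wy": 0,"wz": 0.04,"grip": 1.5},
  {"dx": 8,"dy": -15,"dz": -19,"wx": 0,"wy": 0,"wz": 0.04,"grip": 1.5},
  {"dx": 8,"dy": -15,"dz": -19,"wx": 0,"wy": 0,"wz": 0.04,"grip": 1.5},
])

```text
clock: 13.8
eef_pos: [0.5904, -0.1895, 0.2213]
tool_rot: [0.055, 0.998, 0.0, 0.0]
ft_force: [0.3, 0.2, -2.7]
grip_width: 0.0239
grasp_force: 59.7
```

Run:
```python
from h import *
o=monitor.get_obs(); print(o['eef_pos'],o['tool_rot'],o['grip_width'])
shot('wrist');P=wpts()
yaw=-.114; c,s=np.cos(yaw),np.sin(yaw); X=np.array([c,s]);Y=np.array([-s,c]); O=np.array([.609,-.202])
Q=np.stack([(P[...,:2]-O)@X,(P[...,:2]-O)@Y,P[...,2]],-1)
m=(Q[...,2]>.072)&(Q[...,2]<.083)&(abs(Q[...,1])<.08)&(Q[...,0]>-.2)&(Q[...,0]<.07)
n,l,stt,_=cv2.connectedComponentsWithStats(m.astype(np.uint8))
for i in range(1,n):
    if stt[i,4]>150:
        q=Q[l==i]; r=cv2.minAreaRect((q[:,:2]*1000).astype(np.float32)); print(stt[i],np.round(q.min(0)*1000),np.round(q.max(0)*1000),np.round(q.mean(0)*1000,1),np.round(r[0],1),np.round(r[1],1),r[2])
# pin held
t=o['eef_pos']; m=(np.hypot(P[...,0]-t[0],P[...,1]-t[1])<.04)&(P[...,2]<t[2]+.06)&(P[...,2]>t[2]-.045); print(m.sum())
```

```text
[ 0.59037308 -0.1895161   0.22132593] [5.54889057e-02 9.98459159e-01 3.78187746e-04 3.82758538e-04] 0.023937003179389967
[ 202   79  126   42 4924] [-131.  -57.   73.] [-95.  53.  80.] [-113.2   -1.5   76.9] [-113.4   -2. ] [ 35.9 111. ] 0.14801189303398132
[ 207  224  117   37 2413] [  1. -58.  72.] [39. 54. 79.] [ 16.8 -10.1  76.9] [19.7 -1.7] [ 37.2 111.9] 0.5223590731620789
14944
```

Run:
```python
from h import *
inc([.5924,-.2018,.10],down(np.pi-.109))
```

```text
t 13.85 d cm [-0.31 -1.33 12.08] w [ 0.0009 -0.     -0.    ]
```

>>> arm_command([
  {"dx": -0.3,"dy": -1.3,"dz": 2,"wx": 0.001,"wy": 0,"wz": 0,"grip": 1.5},
  {"dx": -0.3,"dy": -1.3,"dz": 5,"wx": 0.001,"wy": 0,"wz": 0,"grip": 1.5},
  {"dx": -0.3,"dy": -1.3,"dz": 8,"wx": 0.001,"wy": 0,"wz": 0,"grip": 1.5},
  {"dx": -0.3,"dy": -1.3,"dz": 10,"wx": 0.001,"wy": 0,"wz": 0,"grip": 1.5},
  {"dx": -0.3,"dy": -1.3,"dz": 10,"wx": 0.001,"wy": 0,"wz": 0,"grip": 1.5},
  {"dx": -0.3,"dy": -1.3,"dz": 10,"wx": 0.001,"wy": 0,"wz": 0,"grip": 1.5},
])

```text
clock: 14.45
eef_pos: [0.5931, -0.2002, 0.1209]
tool_rot: [0.053, 0.999, -0.0, -0.0]
ft_force: [0.1, -0.8, -2.9]
grip_width: 0.024
grasp_force: 59.7
```

Run:
```python
from h import *
inc([.5924,-.2018,.070],down(np.pi-.109)); print(monitor.get_obs()['eef_pos'],monitor.get_obs()['ft_force'])
```

```text
t 14.45 d cm [ 0.05 -0.17  5.09] w [-0.0004 -0.0006  0.0029]
[ 0.59311678 -0.20016417  0.12089022] [ 0.10730397 -0.75183386 -2.87332787]
```

>>> arm_command([
  {"dx": 0.1,"dy": -0.2,"dz": 2,"wx": 0,"wy": 0,"wz": 0.003,"grip": 1.5},
  {"dx": 0.1,"dy": -0.2,"dz": 4,"wx": 0,"wy": 0,"wz": 0.003,"grip": 1.5},
  {"dx": 0.1,"dy": -0.2,"dz": 5,"wx": 0,"wy": 0,"wz": 0.003,"grip": 1.5},
  {"dx": 0.1,"dy": -0.2,"dz": 5.2,"wx": 0,"wy": 0,"wz": 0.003,"grip": 1.5},
  {"dx": 0.1,"dy": -0.2,"dz": 5.3,"wx": 0,"wy": 0,"wz": 0.003,"grip": 1.5},
  {"dx": 0.1,"dy": -0.2,"dz": 5.3,"wx": 0,"wy": 0,"wz": 0.003,"grip": 1.5},
])

```text
clock: 15.05
eef_pos: [0.5929, -0.2038, 0.07]
tool_rot: [0.055, 0.998, -0.001, 0.002]
ft_force: [-0.5, 0.4, -2.1]
grip_width: 0.024
grasp_force: 59.8
```

>>> arm_command([
  {"dx": 0,"dy": 0,"dz": 0.2,"wx": 0,"wy": 0,"wz": 0,"grip": 1.5},
  {"dx": 0,"dy": 0,"dz": 0.3,"wx": 0,"wy": 0,"wz": 0,"grip": 1.5},
  {"dx": 0,"dy": 0,"dz": 0.3,"wx": 0,"wy": 0,"wz": 0,"grip": 1.5},
])

```text
clock: 15.35
eef_pos: [0.592, -0.2036, 0.0659]
tool_rot: [0.056, 0.998, -0.001, 0.001]
ft_force: [-0.4, 0.8, -2.6]
grip_width: 0.0239
grasp_force: 59.8
```

>>> arm_command([
  {"dx": 0,"dy": 0,"dz": 0.1,"wx": 0,"wy": 0,"wz": 0,"grip": 1.5},
  {"dx": 0,"dy": 0,"dz": 0.15,"wx": 0,"wy": 0,"wz": 0,"grip": 1.5},
  {"dx": 0,"dy": 0,"dz": 0.15,"wx": 0,"wy": 0,"wz": 0,"grip": 1.5},
])

```text
clock: 15.65
eef_pos: [0.592, -0.2036, 0.0658]
tool_rot: [0.055, 0.998, -0.001, 0.001]
ft_force: [-3.9, 0.8, 4.9]
grip_width: 0.0242
grasp_force: 61.0
```

Contact with the bed. Release and rise.

>>> arm_command([
  {"dx": 0,"dy": 0,"dz": 0.1,"wx": 0,"wy": 0,"wz": 0,"grip": 2.6},
  {"dx": 0,"dy": 0,"dz": 0,"wx": 0,"wy": 0,"wz": 0,"grip": 3.2},
  {"dx": 0,"dy": 0,"dz": 0,"wx": 0,"wy": 0,"wz": 0,"grip": 4},
  {"dx": 0,"dy": 0,"dz": 0,"wx": 0,"wy": 0,"wz": 0,"grip": 4},
  {"dx": 0,"dy": 0,"dz": -2,"wx": 0,"wy": 0,"wz": 0,"grip": 4},
  {"dx": 0,"dy": 0,"dz": -6,"wx": 0,"wy": 0,"wz": 0,"grip": 4},
  {"dx": 0,"dy": 0,"dz": -10,"wx": 0,"wy": 0,"wz": 0,"grip": 2},
  {"dx": 2,"dy": 0,"dz": -15,"wx": 0,"wy": 0,"wz": 0,"grip": 0},
  {"dx": 5,"dy": 0,"dz": -15,"wx": 0,"wy": 0,"wz": 0,"grip": 0},
  {"dx": 8,"dy": 0,"dz": -15,"wx": 0,"wy": 0,"wz": 0,"grip": 0},
])

```text
clock: 16.65
eef_pos: [0.513, -0.1949, 0.2166]
tool_rot: [0.055, 0.998, -0.001, 0.003]
ft_force: [-0.3, 0.4, -0.2]
grip_width: -0.0001
grasp_force: 0.0
```

```bash
cat >> h.py <<'E'
yaw=-.109; F=np.array([.6099,-.2038]); VX=np.array([np.cos(yaw),np.sin(yaw)]); VY=np.array([-VX[1],VX[0]])
def vis(P): return np.stack([(P[...,:2]-F)@VX,(P[...,:2]-F)@VY,P[...,2]],-1)*1000
def w(x,y,z): # vise mm -> world m
    p=F+VX*x/1000+VY*y/1000; return [p[0],p[1],z/1000]
def rep(m,Q,n):
    q=Q[m]
    if len(q)<8: print(n,len(q)); return
    r=cv2.minAreaRect(q[:,:2].astype(np.float32)); print(n,len(q),'mean',np.round(q.mean(0),1),'rect',np.round(r[0],1),np.round(r[1],1),round(r[2],1),'x %.1f %.1f'%tuple(np.percentile(q[:,0],[1,99])))
def vise():
    o=monitor.get_obs(); print('t',o['clock'],'tcp vise',np.round(vis(o['eef_pos']),1))
    shot('wrist'); Q=vis(wpts())
    b=(abs(Q[...,1])<45)&(Q[...,0]>-90)&(Q[...,0]<5)
    rep(b&(Q[...,2]>105)&(Q[...,2]<120),Q,'pin'); rep(b&(Q[...,0]<0)&(abs(Q[...,1])<25)&(Q[...,2]>86)&(Q[...,2]<98),Q,'shoulder')
    j=(abs(Q[...,1])<60)&(abs(Q[...,2]-77)<5)
    rep(j&(Q[...,0]>-8)&(Q[...,0]<50),Q,'fixed'); rep(j&(Q[...,0]>-150)&(Q[...,0]<-55),Q,'moving')
    return Q
E
python3 - <<'E'
from h import *
Q=vise()
m=(Q[...,1]<-55)&(Q[...,1]>-95)&(Q[...,0]>-300)&(Q[...,0]<-130)&(Q[...,2]>60); rep(m,Q,'lever'); q=Q[m]
if len(q): print(q[q[:,2].argmax()], np.round(q[::max(1,len(q)//25)]).astype(int).tolist())
E
```

```text
t 16.65 tcp vise [-97.3  -1.7 216.6]
pin 0
shoulder 0
fixed 350 mean [ 4.9  5.  76.5] rect [ 6.7 -0.3] [111.3  14. ] 89.7 x -0.1 12.8
moving 4925 mean [-115.1    0.2   76.9] rect [-1.149e+02  1.000e-01] [110.3  36.9] 89.8 x -132.8 -97.0
lever 1618 mean [-195.5  -71.3  111. ] rect [-189.8  -68.1] [66.9 24.7] 2.3 x -221.1 -157.6
[-211.33375544  -73.89082809  144.84453683] [[-223, -72, 138], [-218, -71, 144], [-216, -69, 142], [-214, -73, 144], [-213, -65, 136], [-211, -71, 143], [-210, -65, 132], [-208, -72, 141], [-208, -65, 123], [-205, -70, 133], [-204, -78, 130], [-202, -68, 125], [-200, -72, 126], [-199, -79, 119], [-197, -66, 112], [-195, -68, 112], [-193, -67, 106], [-190, -71, 100], [-187, -71, 94], [-183, -71, 86], [-179, -74, 79], [-175, -69, 67], [-171, -78, 66], [-167, -73, 67], [-162, -79, 65], [-158, -78, 61]]
```

Run:
```python
from h import *
shot('scene'); Q=vis(pts('scene')); b=(abs(Q[...,1])<30)&(Q[...,0]>-60)&(Q[...,0]<0)
rep(b&(Q[...,2]>84)&(Q[...,2]<98),Q,'sh'); rep(b&(Q[...,2]>104)&(Q[...,2]<125),Q,'pin')
inc(w(-158,40,130),down(np.pi-.109)); inc(w(-158,40,54),down(np.pi-.109))
```

```text
sh 41 mean [-14.7   4.7  89.5] rect [-16.2   1.6] [25.9 24. ] 88.0 x -28.4 -4.7
pin 20 mean [-16.1   1.7 110.3] rect [-15.9   0.4] [12.5 14.4] 16.0 x -22.4 -10.1
t 16.75 d cm [5.62 4.11 8.46] w [-0.0007 -0.0009 -0.003 ]
t 16.75 d cm [ 5.61  4.11 16.06] w [-0.0007 -0.0009 -0.003 ]
```

>>> arm_command([
  {"dx": 4,"dy": 3,"dz": 3,"wx": 0,"wy": 0,"wz": 0,"grip": 0},
  {"dx": 5.6,"dy": 4.1,"dz": 6,"wx": 0,"wy": 0,"wz": 0,"grip": 0},
  {"dx": 5.6,"dy": 4.1,"dz": 8.5,"wx": 0,"wy": 0,"wz": 0,"grip": 0},
  {"dx": 5.6,"dy": 4.1,"dz": 11,"wx": 0,"wy": 0,"wz": 0,"grip": 0},
  {"dx": 5.6,"dy": 4.1,"dz": 14,"wx": 0,"wy": 0,"wz": 0,"grip": 0},
  {"dx": 5.6,"dy": 4.1,"dz": 16,"wx": 0,"wy": 0,"wz": 0,"grip": 0},
  {"dx": 5.6,"dy": 4.1,"dz": 16,"wx": 0,"wy": 0,"wz": 0,"grip": 0},
  {"dx": 5.6,"dy": 4.1,"dz": 16,"wx": 0,"wy": 0,"wz": 0,"grip": 0},
])

```text
clock: 17.55
eef_pos: [0.4617, -0.1478, 0.054]
tool_rot: [0.055, 0.998, -0.001, 0.001]
ft_force: [0.4, -0.2, 0.3]
grip_width: 0.0003
grasp_force: 0.0
```

Run:
```python
from h import *
o=monitor.get_obs(); print(vis(o['eef_pos']),o['ft_force'])
inc(w(-90,40,54),down(np.pi-.109))
```

```text
[-153.41908738   39.54562297   53.96457053] [ 0.37840178 -0.17930435  0.28472043]
t 17.55 d cm [-6.34  0.06  0.  ] w [-0.001   0.0011 -0.0019]
```

>>> arm_command([
  {"dx": -0.6,"dy": 0,"dz": 0,"wx": 0,"wy": 0,"wz": 0,"grip": 0},
  {"dx": -1.2,"dy": 0,"dz": 0,"wx": 0,"wy": 0,"wz": 0,"grip": 0},
  {"dx": -1.8,"dy": 0,"dz": 0,"wx": 0,"wy": 0,"wz": 0,"grip": 0},
  {"dx": -2.4,"dy": 0,"dz": 0,"wx": 0,"wy": 0,"wz": 0,"grip": 0},
  {"dx": -3,"dy": 0,"dz": 0,"wx": 0,"wy": 0,"wz": 0,"grip": 0},
  {"dx": -3.6,"dy": 0,"dz": 0,"wx": 0,"wy": 0,"wz": 0,"grip": 0},
  {"dx": -4.2,"dy": 0,"dz": 0,"wx": 0,"wy": 0,"wz": 0,"grip": 0},
  {"dx": -4.8,"dy": 0,"dz": 0,"wx": 0,"wy": 0,"wz": 0,"grip": 0},
  {"dx": -5.4,"dy": 0,"dz": 0,"wx": 0,"wy": 0,"wz": 0,"grip": 0},
  {"dx": -5.8,"dy": 0,"dz": 0,"wx": 0,"wy": 0,"wz": 0,"grip": 0},
])

```text
clock: 18.55
eef_pos: [0.5181, -0.1543, 0.0548]
tool_rot: [0.056, 0.998, -0.001, -0.0]
ft_force: [-7.2, 0.6, 4.2]
grip_width: 0.0003
grasp_force: 3.1
```

Run:
```python
from h import *
vise()
```

```text
t 18.55 tcp vise [-96.7  39.3  54.8]
pin 674 mean [-88.7  10.6 112.8] rect [-88.5  22.1] [42.3  4.5] 86.4 x -89.9 -87.4
shoulder 0
fixed 0
moving 2771 mean [-84.1 -10.2  76.6] rect [-81.8  -0.7] [ 49.7 108.6] 2.1 x -107.6 -60.1
```

>>> arm_command([
  {"dx": -0.5,"dy": 0,"dz": 0,"wx": 0,"wy": 0,"wz": 0,"grip": 0},
  {"dx": -0.9,"dy": 0,"dz": 0,"wx": 0,"wy": 0,"wz": 0,"grip": 0},
  {"dx": -1.2,"dy": 0,"dz": 0,"wx": 0,"wy": 0,"wz": 0,"grip": 0},
  {"dx": -1.5,"dy": 0,"dz": 0,"wx": 0,"wy": 0,"wz": 0,"grip": 0},
  {"dx": -1.7,"dy": 0,"dz": 0,"wx": 0,"wy": 0,"wz": 0,"grip": 0},
  {"dx": -1.8,"dy": 0,"dz": 0,"wx": 0,"wy": 0,"wz": 0,"grip": 0},
  {"dx": -1.9,"dy": 0,"dz": 0,"wx": 0,"wy": 0,"wz": 0,"grip": 0},
  {"dx": -2.0,"dy": 0,"dz": 0,"wx": 0,"wy": 0,"wz": 0,"grip": 0},
])

```text
clock: 19.4
eef_pos: [0.5368, -0.1563, 0.0545]
tool_rot: [0.056, 0.998, -0.001, -0.001]
ft_force: [-7.0, 0.3, 4.9]
grip_width: 0.0002
grasp_force: 4.0
```

Run:
```python
from h import *
o=monitor.get_obs(); print(vis(o['eef_pos']),o['ft_force'])
shot('scene'); Q=vis(pts('scene')); b=(abs(Q[...,1])<20)&(Q[...,0]>-60)&(Q[...,0]<5)
rep(b&(Q[...,2]>104)&(Q[...,2]<125),Q,'pin')
rep((abs(Q[...,1])<60)&(abs(Q[...,2]-77)<5)&(Q[...,0]>-90)&(Q[...,0]<-15),Q,'mov')
rep((abs(Q[...,1])<60)&(abs(Q[...,2]-77)<5)&(Q[...,0]>-6)&(Q[...,0]<55),Q,'fix')
```

```text
[-77.81599914  39.26992272  54.5385416 ] [-6.98112702  0.32525976  4.85237871]
pin 19 mean [-14.8   0.9 109.4] rect [-16.2  -0. ] [16.8 12.9] 41.5 x -22.0 -8.2
mov 248 mean [-47.   9.  75.] rect [-43.4   4.2] [ 54.1 113.4] 10.7 x -74.4 -23.2
fix 278 mean [21.8  3.1 74.8] rect [17.9  2.4] [ 46.4 112.6] 0.3 x -3.3 40.6
```

Now small steps, watching the force.

>>> arm_command([
  {"dx": -0.15,"dy": 0,"dz": 0,"wx": 0,"wy": 0,"wz": 0,"grip": 0},
  {"dx": -0.3,"dy": 0,"dz": 0,"wx": 0,"wy": 0,"wz": 0,"grip": 0},
  {"dx": -0.3,"dy": 0,"dz": 0,"wx": 0,"wy": 0,"wz": 0,"grip": 0},
])

```text
clock: 19.75
eef_pos: [0.5401, -0.1567, 0.0545]
tool_rot: [0.056, 0.998, -0.001, -0.001]
ft_force: [-7.6, 0.6, 3.7]
grip_width: -0.0002
grasp_force: 3.5
```

Run:
```python
from h import *
o=monitor.get_obs(); print(vis(o['eef_pos']),o['ft_force'])
```

```text
[-74.55032463  39.23960586  54.52337249] [-7.62932074  0.57537237  3.65840847]
```

>>> arm_command([
  {"dx": -0.1,"dy": 0,"dz": 0,"wx": 0,"wy": 0,"wz": 0,"grip": 0},
  {"dx": -0.2,"dy": 0,"dz": 0,"wx": 0,"wy": 0,"wz": 0,"grip": 0},
  {"dx": -0.2,"dy": 0,"dz": 0,"wx": 0,"wy": 0,"wz": 0,"grip": 0},
])

```text
clock: 20.05
eef_pos: [0.5419, -0.1569, 0.0545]
tool_rot: [0.056, 0.998, -0.001, -0.001]
ft_force: [-6.8, 1.4, 4.3]
grip_width: -0.0002
grasp_force: 3.7
```

>>> arm_command([
  {"dx": -0.1,"dy": 0,"dz": 0,"wx": 0,"wy": 0,"wz": 0,"grip": 0},
  {"dx": -0.1,"dy": 0,"dz": 0,"wx": 0,"wy": 0,"wz": 0,"grip": 0},
])

```text
clock: 20.25
eef_pos: [0.5425, -0.1569, 0.0545]
tool_rot: [0.056, 0.998, -0.001, -0.002]
ft_force: [-8.1, 0.3, 5.1]
grip_width: -0.0001
grasp_force: 4.2
```

>>> arm_command([
  {"dx": -0.1,"dy": 0,"dz": 0,"wx": 0,"wy": 0,"wz": 0,"grip": 0},
  {"dx": -0.15,"dy": 0,"dz": 0,"wx": 0,"wy": 0,"wz": 0,"grip": 0},
  {"dx": -0.15,"dy": 0,"dz": 0,"wx": 0,"wy": 0,"wz": 0,"grip": 0},
])

```text
clock: 20.55
eef_pos: [0.5425, -0.1569, 0.0545]
tool_rot: [0.056, 0.998, -0.001, -0.003]
ft_force: [-12.4, 0.5, 8.7]
grip_width: -0.0001
grasp_force: 6.1
```

>>> arm_command([
  {"dx": -0.1,"dy": 0,"dz": 0,"wx": 0,"wy": 0,"wz": 0,"grip": 0},
  {"dx": -0.15,"dy": 0,"dz": 0,"wx": 0,"wy": 0,"wz": 0,"grip": 0},
  {"dx": -0.15,"dy": 0,"dz": 0,"wx": 0,"wy": 0,"wz": 0,"grip": 0},
])

```text
clock: 20.85
eef_pos: [0.5425, -0.1569, 0.0545]
tool_rot: [0.056, 0.998, -0.0, -0.004]
ft_force: [-15.1, 1.0, 11.2]
grip_width: 0.0003
grasp_force: 7.8
```

>>> arm_command([
  {"dx": 1,"dy": 0,"dz": 0,"wx": 0,"wy": 0,"wz": 0,"grip": 0},
  {"dx": 2,"dy": 0,"dz": 0,"wx": 0,"wy": 0,"wz": 0,"grip": 0},
  {"dx": 2,"dy": 0,"dz": -4,"wx": 0,"wy": 0,"wz": 0,"grip": 0},
  {"dx": 2,"dy": 0,"dz": -9,"wx": 0,"wy": 0,"wz": 0,"grip": 0},
  {"dx": 2,"dy": 0,"dz": -14,"wx": 0,"wy": 0,"wz": 0,"grip": 0},
  {"dx": 0,"dy": -3,"dz": -18,"wx": 0,"wy": 0,"wz": 0,"grip": 0},
  {"dx": -4,"dy": -6,"dz": -18,"wx": 0,"wy": 0,"wz": 0,"grip": 0},
  {"dx": -6,"dy": -6,"dz": -18,"wx": 0,"wy": 0,"wz": 0,"grip": 0},
  {"dx": -6,"dy": -6,"dz": -18,"wx": 0,"wy": 0,"wz": 0,"grip": 0},
])

```text
clock: 21.75
eef_pos: [0.603, -0.2248, 0.2339]
tool_rot: [0.056, 0.998, -0.001, 0.002]
ft_force: [-0.5, 1.1, 0.2]
grip_width: 0.0002
grasp_force: 0.0
```

Run:
```python
from h import *
Q=vise()
rep((abs(Q[...,1])<60)&(abs(Q[...,2]-77)<5)&(Q[...,0]>-90)&(Q[...,0]<-15),Q,'mov')
m=(Q[...,1]<-55)&(Q[...,1]>-95)&(Q[...,0]>-230)&(Q[...,0]<-70)&(Q[...,2]>60); q=Q[m]; print(len(q))
if len(q): print(np.round(q[::max(1,len(q)//25)]).astype(int).tolist())
```

```text
t 21.75 tcp vise [ -4.5 -21.6 233.9]
pin 291 mean [-12.8  -2.4 113.5] rect [-12.3  -2.6] [14.8 14.9] 43.3 x -19.6 -5.0
shoulder 441 mean [-15.5  -2.7  92.1] rect [-12.3  -1.9] [24.5 23.7] 0.3 x -24.5 -0.2
fixed 4102 mean [18.7 -0.6 77.1] rect [15.6  0.1] [111.5  45.3] 89.9 x 0.6 37.6
moving 757 mean [-57.8  -2.6  76.7] rect [-57.8  -0.2] [109.7   5.7] 89.8 x -60.7 -55.0
mov 4493 mean [-42.8  -0.8  76.9] rect [-38.6   0. ] [110.3  44.2] 89.8 x -60.5 -24.9
1497
[[-151, -73, 138], [-146, -77, 143], [-144, -78, 142], [-142, -67, 141], [-139, -74, 143], [-139, -66, 136], [-136, -73, 140], [-138, -65, 122], [-133, -70, 134], [-132, -78, 130], [-131, -67, 125], [-129, -72, 127], [-127, -77, 122], [-126, -67, 115], [-124, -69, 115], [-122, -68, 112], [-121, -81, 104], [-118, -77, 98], [-114, -76, 92], [-110, -76, 85], [-106, -73, 77], [-103, -68, 64], [-99, -75, 66], [-95, -78, 67], [-91, -72, 66], [-86, -75, 61]]
```

```bash
cat >> h.py <<'E'
def lev(phi,r=88,px=-97,pz=52): # TCP (vise mm) touching lever at angle phi from vertical
    return np.array([px-r*np.sin(phi)+8.5*np.cos(phi)+11, -73, pz+r*np.cos(phi)+8.5*np.sin(phi)])
E
python3 - <<'E'
from h import *
for f in np.arange(.35,1.57,.08): print(round(f,2),np.round(lev(f),1))
inc(w(lev(.35)[0]+15,-73,200),down(np.pi-.109)); inc(w(lev(.35)[0]+5,-73,lev(.35)[2]),down(np.pi-.109))
E
```

```text
0.35 [-108.2  -73.   137.6]
0.43 [-115.   -73.   135.5]
0.51 [-121.5  -73.   133. ]
0.59 [-127.9  -73.   129.9]
0.67 [-134.   -73.   126.3]
0.75 [-139.8  -73.   122.2]
0.83 [-145.2  -73.   117.7]
0.91 [-150.3  -73.   112.7]
0.99 [-154.9  -73.   107.4]
1.07 [-159.1  -73.   101.7]
1.15 [-162.9  -73.    95.7]
1.23 [-166.1  -73.    89.4]
1.31 [-168.8  -73.    82.9]
1.39 [-171.   -73.    76.2]
1.47 [-172.7  -73.    69.3]
1.55 [-173.8  -73.    62.3]
t 21.8 d cm [ 8.69 -5.23  3.35] w [-0.001   0.0021 -0.0022]
t 21.8 d cm [ 9.7  -5.22  9.59] w [-0.001   0.0021 -0.0022]
```

>>> arm_command([
  {"dx": 4,"dy": -2.5,"dz": 0,"wx": 0,"wy": 0.002,"wz": -0.002,"grip": 0},
  {"dx": 8,"dy": -5.2,"dz": 1,"wx": 0,"wy": 0.002,"wz": -0.002,"grip": 0},
  {"dx": 8.7,"dy": -5.2,"dz": 3,"wx": 0,"wy": 0.002,"wz": -0.002,"grip": 0},
  {"dx": 9,"dy": -5.2,"dz": 6,"wx": 0,"wy": 0.002,"wz": -0.002,"grip": 0},
  {"dx": 9.4,"dy": -5.2,"dz": 9.6,"wx": 0,"wy": 0.002,"wz": -0.002,"grip": 0},
  {"dx": 9.6,"dy": -5.2,"dz": 9.6,"wx": 0,"wy": 0.002,"wz": -0.002,"grip": 0},
  {"dx": 9.6,"dy": -5.2,"dz": 9.6,"wx": 0,"wy": 0.002,"wz": -0.002,"grip": 0},
])

```text
clock: 22.5
eef_pos: [0.4984, -0.2638, 0.1385]
tool_rot: [0.054, 0.999, -0.0, -0.001]
ft_force: [-0.9, 0.1, 0.2]
grip_width: 0.0002
grasp_force: 0.0
```

Run:
```python
from h import *
o=monitor.get_obs(); p=vis(o['eef_pos']); print(p,o['ft_force'],o['clock'])
for f in np.arange(.43,1.2,.08): d=lev(f)-p; print(round(f,2),'dx %.1f dz %.1f dy %.1f'%(-d[0]/10,-d[2]/10,d[1]/10))
```

```text
[-104.31952857  -71.79497254  138.54112501] [-0.85863918  0.0840698   0.19736602] 22.5
0.43 dx 1.1 dz 0.3 dy -0.1
0.51 dx 1.7 dz 0.6 dy -0.1
0.59 dx 2.4 dz 0.9 dy -0.1
0.67 dx 3.0 dz 1.2 dy -0.1
0.75 dx 3.5 dz 1.6 dy -0.1
0.83 dx 4.1 dz 2.1 dy -0.1
0.91 dx 4.6 dz 2.6 dy -0.1
0.99 dx 5.1 dz 3.1 dy -0.1
1.07 dx 5.5 dz 3.7 dy -0.1
1.15 dx 5.9 dz 4.3 dy -0.1
```

>>> arm_command([
  {"dx": 1.1,"dy": -0.1,"dz": 0.3,"wx": 0,"wy": 0,"wz": 0,"grip": 0},
  {"dx": 1.7,"dy": -0.1,"dz": 0.6,"wx": 0,"wy": 0,"wz": 0,"grip": 0},
  {"dx": 2.4,"dy": -0.1,"dz": 0.9,"wx": 0,"wy": 0,"wz": 0,"grip": 0},
  {"dx": 3.0,"dy": -0.1,"dz": 1.2,"wx": 0,"wy": 0,"wz": 0,"grip": 0},
  {"dx": 3.5,"dy": -0.1,"dz": 1.6,"wx": 0,"wy": 0,"wz": 0,"grip": 0},
  {"dx": 4.1,"dy": -0.1,"dz": 2.1,"wx": 0,"wy": 0,"wz": 0,"grip": 0},
  {"dx": 4.6,"dy": -0.1,"dz": 2.6,"wx": 0,"wy": 0,"wz": 0,"grip": 0},
  {"dx": 5.1,"dy": -0.1,"dz": 3.1,"wx": 0,"wy": 0,"wz": 0,"grip": 0},
])

```text
clock: 23.3
eef_pos: [0.448, -0.2602, 0.1068]
tool_rot: [0.055, 0.999, -0.001, -0.0]
ft_force: [0.8, -0.4, 3.9]
grip_width: 0.0001
grasp_force: 1.9
```

Run:
```python
from h import *
o=monitor.get_obs(); p=vis(o['eef_pos']); print(p,o['ft_force'],o['clock'])
shot('scene'); Q=vis(pts('scene'))
m=(Q[...,1]<-58)&(Q[...,1]>-95)&(Q[...,0]>-230)&(Q[...,0]<-90)&(Q[...,2]>40); q=Q[m]; print(np.round(q[::max(1,len(q)//20)]).astype(int).tolist())
j=(abs(Q[...,1])<50)&(abs(Q[...,2]-77)<5)&(Q[...,0]>-90)&(Q[...,0]<-15); rep(j,Q,'mov')
for f in np.arange(1.07,1.6,.08): d=lev(f)-p; print(round(f,2),'dx %.1f dz %.1f dy %.1f'%(-d[0]/10,-d[2]/10,d[1]/10))
```

```text
[-154.83462041  -73.70748854  106.76063274] [ 0.81222471 -0.41564205  3.93333917] 23.3
[[-229, -58, 600], [-195, -86, 573], [-184, -87, 567], [-173, -82, 564], [-161, -93, 551], [-152, -81, 551], [-132, -86, 545], [-127, -76, 543], [-101, -58, 531], [-104, -59, 381], [-118, -79, 341], [-116, -62, 328], [-121, -84, 279], [-115, -82, 256], [-134, -92, 194], [-134, -62, 188], [-140, -62, 143], [-141, -75, 110], [-151, -65, 95], [-127, -63, 80], [-102, -67, 54]]
mov 211 mean [-40.9   2.7  74.5] rect [-39.   0.] [99.6 39.1] 88.9 x -57.5 -21.0
1.07 dx 0.4 dz 0.5 dy 0.1
1.15 dx 0.8 dz 1.1 dy 0.1
1.23 dx 1.1 dz 1.7 dy 0.1
1.31 dx 1.4 dz 2.4 dy 0.1
1.39 dx 1.6 dz 3.1 dy 0.1
1.47 dx 1.8 dz 3.7 dy 0.1
1.55 dx 1.9 dz 4.4 dy 0.1
```

Lever moves with the finger. Continue down past the stop by a couple of mm.

>>> arm_command([
  {"dx": 0.4,"dy": 0,"dz": 0.5,"wx": 0,"wy": 0,"wz": 0,"grip": 0},
  {"dx": 0.8,"dy": 0,"dz": 1.1,"wx": 0,"wy": 0,"wz": 0,"grip": 0},
  {"dx": 1.1,"dy": 0,"dz": 1.7,"wx": 0,"wy": 0,"wz": 0,"grip": 0},
  {"dx": 1.4,"dy": 0,"dz": 2.4,"wx": 0,"wy": 0,"wz": 0,"grip": 0},
  {"dx": 1.6,"dy": 0,"dz": 3.1,"wx": 0,"wy": 0,"wz": 0,"grip": 0},
  {"dx": 1.8,"dy": 0,"dz": 3.7,"wx": 0,"wy": 0,"wz": 0,"grip": 0},
  {"dx": 1.8,"dy": 0,"dz": 4.1,"wx": 0,"wy": 0,"wz": 0,"grip": 0},
  {"dx": 1.8,"dy": 0,"dz": 4.4,"wx": 0,"wy": 0,"wz": 0,"grip": 0},
  {"dx": 1.8,"dy": 0,"dz": 4.5,"wx": 0,"wy": 0,"wz": 0,"grip": 0},
])

```text
clock: 24.25
eef_pos: [0.4287, -0.2578, 0.0618]
tool_rot: [0.055, 0.998, -0.0, -0.002]
ft_force: [-5.8, 0.0, 14.5]
grip_width: -0.0002
grasp_force: 7.3
```

>>> arm_command([
  {"dx": 0,"dy": 0,"dz": 0.15,"wx": 0,"wy": 0,"wz": 0,"grip": 0},
  {"dx": 0,"dy": 0,"dz": 0.15,"wx": 0,"wy": 0,"wz": 0,"grip": 0},
])

```text
clock: 24.45
eef_pos: [0.4287, -0.2578, 0.0616]
tool_rot: [0.055, 0.999, -0.0, -0.002]
ft_force: [-7.0, 2.1, 18.0]
grip_width: -0.0002
grasp_force: 8.9
```

>>> arm_command([
  {"dx": 0,"dy": 0,"dz": -2,"wx": 0,"wy": 0,"wz": 0,"grip": 0},
  {"dx": 0,"dy": 0,"dz": -6,"wx": 0,"wy": 0,"wz": 0,"grip": 0},
  {"dx": 0,"dy": 0,"dz": -11,"wx": 0,"wy": 0,"wz": 0,"grip": 0},
  {"dx": -4,"dy": 2,"dz": -15,"wx": 0,"wy": 0,"wz": 0,"grip": 0},
  {"dx": -9,"dy": 4,"dz": -18,"wx": 0,"wy": 0,"wz": 0,"grip": 0},
  {"dx": -14,"dy": 4,"dz": -18,"wx": 0,"wy": 0,"wz": 0,"grip": 0},
  {"dx": -15,"dy": 4,"dz": -18,"wx": 0,"wy": 0,"wz": 0,"grip": 0},
  {"dx": -15,"dy": 4,"dz": -18,"wx": 0,"wy": 0,"wz": 0,"grip": 0},
])

```text
clock: 25.25
eef_pos: [0.5872, -0.2335, 0.2379]
tool_rot: [0.053, 0.999, 0.0, -0.001]
ft_force: [0.1, 0.4, -1.2]
grip_width: -0.0002
grasp_force: 0.0
```

Run:
```python
from h import *
Q=vise()
rep((abs(Q[...,1])<54)&(abs(Q[...,2]-77)<5)&(Q[...,0]>-90)&(Q[...,0]<-15),Q,'mov')
m=(Q[...,1]<-62)&(Q[...,1]>-95)&(Q[...,0]>-215)&(Q[...,0]<-95)&(Q[...,2]>35); q=Q[m]; q=q[q[:,0].argsort()]; print(len(q),np.round(q[::max(1,len(q)//15)]).astype(int).tolist())
```

```text
t 25.25 tcp vise [-19.3 -32.  237.9]
pin 292 mean [-12.8  -2.9 113.5] rect [-12.2  -2.7] [15.3 15.5] 2.2 x -19.7 -4.6
shoulder 409 mean [-16.3  -3.4  91.9] rect [-12.3  -2.2] [24.5 24.5] 1.3 x -24.4 -0.6
fixed 3719 mean [18.8 -1.1 77. ] rect [17.9  0.2] [110.5  40.8] 89.5 x 0.7 37.3
moving 1027 mean [-59.3  -0.6  76.7] rect [-59.4   0.6] [108.6   8.7] 90.0 x -63.4 -55.1
mov 4273 mean [-44.8  -0.9  76.9] rect [-43.2  -0.1] [ 40.5 108.1] 0.5 x -63.0 -24.6
1438 [[-202, -75, 58], [-193, -78, 61], [-187, -75, 63], [-181, -70, 61], [-175, -67, 60], [-169, -71, 62], [-163, -75, 62], [-157, -82, 55], [-152, -69, 55], [-142, -74, 58], [-132, -78, 55], [-123, -69, 55], [-113, -76, 57], [-106, -66, 55], [-101, -77, 66], [-96, -74, 66]]
```

Run:
```python
from h import *
inc(w(-90,40,200),down(np.pi-.109)); inc(w(-90,40,56),down(np.pi-.109))
```

```text
t 25.3 d cm [6.82 7.25 3.81] w [ 0.0003 -0.0041  0.0016]
t 25.3 d cm [ 6.76  7.25 18.21] w [ 0.0003 -0.0041  0.0016]
```

>>> arm_command([
  {"dx": 3.5,"dy": 3.6,"dz": 0,"wx": 0,"wy": 0,"wz": 0,"grip": 0},
  {"dx": 6.8,"dy": 7.2,"dz": 1,"wx": 0,"wy": 0,"wz": 0,"grip": 0},
  {"dx": 6.8,"dy": 7.2,"dz": 4,"wx": 0,"wy": 0,"wz": 0,"grip": 0},
  {"dx": 6.8,"dy": 7.2,"dz": 8,"wx": 0,"wy": 0,"wz": 0,"grip": 0},
  {"dx": 6.8,"dy": 7.2,"dz": 12,"wx": 0,"wy": 0,"wz": 0,"grip": 0},
  {"dx": 6.8,"dy": 7.2,"dz": 16,"wx": 0,"wy": 0,"wz": 0,"grip": 0},
  {"dx": 6.8,"dy": 7.2,"dz": 18,"wx": 0,"wy": 0,"wz": 0,"grip": 0},
  {"dx": 6.8,"dy": 7.2,"dz": 18,"wx": 0,"wy": 0,"wz": 0,"grip": 0},
  {"dx": 6.8,"dy": 7.2,"dz": 18,"wx": 0,"wy": 0,"wz": 0,"grip": 0},
])

```text
clock: 26.2
eef_pos: [0.5232, -0.1558, 0.0605]
tool_rot: [0.055, 0.998, -0.0, -0.001]
ft_force: [0.5, -0.5, 0.3]
grip_width: 0.0002
grasp_force: 0.0
```

>>> arm_command([
  {"dx": -0.5,"dy": 0,"dz": 0,"wx": 0,"wy": 0,"wz": 0,"grip": 0},
  {"dx": -0.9,"dy": 0,"dz": 0,"wx": 0,"wy": 0,"wz": 0,"grip": 0},
  {"dx": -1.2,"dy": 0,"dz": 0,"wx": 0,"wy": 0,"wz": 0,"grip": 0},
  {"dx": -1.4,"dy": 0,"dz": 0,"wx": 0,"wy": 0,"wz": 0,"grip": 0},
  {"dx": -1.5,"dy": 0,"dz": 0,"wx": 0,"wy": 0,"wz": 0,"grip": 0},
])

```text
clock: 26.7
eef_pos: [0.5398, -0.1574, 0.0609]
tool_rot: [0.054, 0.999, -0.001, 0.0]
ft_force: [0.2, 0.6, 0.0]
grip_width: -0.0002
grasp_force: 0.0
```

Run:
```python
from h import *
o=monitor.get_obs(); print(vis(o['eef_pos']),o['ft_force'])
```

```text
[-74.68286947  38.47526829  60.86620756] [0.15847218 0.56578653 0.02823092]
```

>>> arm_command([
  {"dx": -0.15,"dy": 0,"dz": 0,"wx": 0,"wy": 0,"wz": 0,"grip": 0},
  {"dx": -0.15,"dy": 0,"dz": 0,"wx": 0,"wy": 0,"wz": 0,"grip": 0},
])

```text
clock: 26.9
eef_pos: [0.5399, -0.1574, 0.0603]
tool_rot: [0.054, 0.999, -0.0, -0.001]
ft_force: [-2.4, -0.3, 2.4]
grip_width: 0.0003
grasp_force: 1.5
```

>>> arm_command([
  {"dx": -0.2,"dy": 0,"dz": 0,"wx": 0,"wy": 0,"wz": 0,"grip": 0},
  {"dx": -0.3,"dy": 0,"dz": 0,"wx": 0,"wy": 0,"wz": 0,"grip": 0},
  {"dx": -0.3,"dy": 0,"dz": 0,"wx": 0,"wy": 0,"wz": 0,"grip": 0},
])

```text
clock: 27.2
eef_pos: [0.5398, -0.1574, 0.06]
tool_rot: [0.055, 0.998, -0.0, -0.004]
ft_force: [-9.6, 0.4, 7.3]
grip_width: 0.0002
grasp_force: 5.0
```

>>> arm_command([
  {"dx": -0.3,"dy": 0,"dz": 0,"wx": 0,"wy": 0,"wz": 0,"grip": 0},
  {"dx": -0.5,"dy": 0,"dz": 0,"wx": 0,"wy": 0,"wz": 0,"grip": 0},
  {"dx": -0.5,"dy": 0,"dz": 0,"wx": 0,"wy": 0,"wz": 0,"grip": 0},
])

```text
clock: 27.5
eef_pos: [0.5399, -0.1573, 0.0594]
tool_rot: [0.055, 0.998, 0.0, -0.009]
ft_force: [-19.9, 1.3, 14.2]
grip_width: 0.0002
grasp_force: 10.4
```

>>> arm_command([
  {"dx": -0.4,"dy": 0,"dz": 0,"wx": 0,"wy": 0,"wz": 0,"grip": 0},
  {"dx": -0.7,"dy": 0,"dz": 0,"wx": 0,"wy": 0,"wz": 0,"grip": 0},
  {"dx": -0.7,"dy": 0,"dz": 0,"wx": 0,"wy": 0,"wz": 0,"grip": 0},
])

```text
clock: 27.8
eef_pos: [0.5399, -0.1573, 0.0586]
tool_rot: [0.055, 0.998, 0.0, -0.016]
ft_force: [-35.1, 4.6, 23.7]
grip_width: 0.0001
grasp_force: 18.1
```

>>> arm_command([
  {"dx": 1,"dy": 0,"dz": 0,"wx": 0,"wy": 0,"wz": 0,"grip": 0},
  {"dx": 3,"dy": 0,"dz": 0,"wx": 0,"wy": 0,"wz": 0,"grip": 0},
  {"dx": 3,"dy": 0,"dz": -4,"wx": 0,"wy": 0,"wz": 0,"grip": 0},
  {"dx": 3,"dy": 0,"dz": -9,"wx": 0,"wy": 0,"wz": 0,"grip": 0},
  {"dx": 3,"dy": 0,"dz": -14,"wx": 0,"wy": 0,"wz": 0,"grip": 0},
  {"dx": 0,"dy": -3,"dz": -18,"wx": 0,"wy": 0,"wz": 0,"grip": 0},
  {"dx": -3,"dy": -6,"dz": -18,"wx": 0,"wy": 0,"wz": 0,"grip": 0},
  {"dx": -5,"dy": -6,"dz": -18,"wx": 0,"wy": 0,"wz": 0,"grip": 0},
  {"dx": -5,"dy": -6,"dz": -18,"wx": 0,"wy": 0,"wz": 0,"grip": 0},
])

```text
clock: 28.7
eef_pos: [0.6012, -0.2253, 0.2397]
tool_rot: [0.055, 0.998, -0.001, 0.001]
ft_force: [0.6, -0.1, -1.0]
grip_width: -0.0001
grasp_force: 0.0
```

Run:
```python
from h import *
Q=vise()
m=(Q[...,1]<-66)&(Q[...,1]>-85)&(Q[...,0]>-215)&(Q[...,0]<-155)&(Q[...,2]>35); rep(m,Q,'lever grip')
```

```text
t 28.7 tcp vise [ -6.3 -22.3 239.7]
pin 273 mean [-12.7  -2.4 113.6] rect [-12.2  -2.3] [15.6 14.7] 42.4 x -19.7 -4.7
shoulder 445 mean [-15.6  -3.1  91.9] rect [-12.3  -2.1] [24.6 24.2] 0.4 x -24.5 -0.1
fixed 3912 mean [18.8 -0.8 77. ] rect [19.3 -0. ] [111.4  37.7] 90.0 x 0.7 37.4
moving 1075 mean [-59.2  -1.6  76.7] rect [-59.3   0.5] [109.9   8.6] 89.9 x -63.5 -55.0
lever grip 616 mean [-176.8  -73.2   60.8] rect [-178.4  -73.8] [15.5 46.8] 90.0 x -199.9 -155.5
```

```bash
python3 -c "
from workcell import job
print(job.job_done())"
```

```text
the job is handed in; nothing more can be done
None
```

The job is handed in, with no verdict returned. The gate pin stands round pin up in the vise, foot on the bed and shank against the fixed jaw. The lever is fully down and the jaw locked: it did not move under a 35 N push. I could not measure the squeeze force itself (over 12 N required), and the jaw slid back about 2.6 mm as the cam tightened.

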